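# Drain washed stoppers in the tilting drum and tip them into the basket

### The job

Drain the washed hollow stoppers that stand about on the bench: turn the drum's rotary lid to its open window, put all of the stoppers into the drum, close its mouth with the lid's perforated side, crank the drum right upside down with all of them inside, hold it there for two seconds, and crank it back upright. Then turn the lid to the open window again, tip all of the stoppers out into the white basket under the drum, and leave the drum standing upright with the window over its mouth. Do not push the other things on the bench about.

Things in the scene. Friction and masses are not known exactly. Their poses are not given: they have to be found in the camera images.
- stopper0: White hollow plastic bottle stopper, a plain tapered plug: 44 mm across its foot, 50 mm across its open (hollow) top, 34 mm high, about 50 g. Origin at the centre of the 44 mm foot, z through it to the 50 mm top. Starts standing on its foot on the bench, or may be absent.
- stopper1: White hollow plastic bottle stopper, a plain tapered plug: 44 mm across its foot, 50 mm across its open (hollow) top, 34 mm high, about 50 g. Origin at the centre of the 44 mm foot, z through it to the 50 mm top. Starts standing on its foot on the bench, or may be absent.
- stopper2: White hollow plastic bottle stopper, a plain tapered plug: 44 mm across its foot, 50 mm across its open (hollow) top, 34 mm high, about 50 g. Origin at the centre of the 44 mm foot, z through it to the 50 mm top. Starts standing on its foot on the bench, or may be absent.
- stopper3: White hollow plastic bottle stopper, a plain tapered plug: 44 mm across its foot, 50 mm across its open (hollow) top, 34 mm high, about 50 g. Origin at the centre of the 44 mm foot, z through it to the 50 mm top. Starts standing on its foot on the bench, or may be absent.
- drum_centre (a point): Centre of the clear plastic drum, slippery inside, 172 mm in diameter, 130 mm tall, hung on a level axle between the posts, 220 mm above the bench. Inside it runs from 65 mm below to 56 mm above this point and 82 mm out from its axis. x along the axle, as the stand's x; z along the drum's axis to its lid (up when upright); when upright the axes are the stand's. Turns with the drum.
- stand: Steel stand of the tilting drain drum: base plate 262 by 310 mm, 10 mm thick, fixed to the bench, with two posts 46 mm wide and 252 mm high standing 97 mm either side of the drum along x. Origin at bench level straight under the drum's centre; x along the drum's axle, away from the crank and the robot, z up; the basket reaches out to the -y side.
- mouth (a point): Point over the middle of the drum's mouth, level with the lid's upper face: 46 mm from the drum's axis on its -y side, 65 mm above the axle when upright. The mouth is a 150 degree sector missing from the fixed top plate, axis to wall; with the lid's window over it a circle about 70 mm across is clear around this point. Axes as drum_centre.
- drum (a joint): Tilt of the drum on its axle, rad: 0 upright at a stop, 3.14 upside down at the other stop; growing, the lid swings from up to the stand's -y side, mouth leading, then down. Stiff (0.6 N m), stays where it is left. At about 2.2 to 2.4 the mouth is its lowest corner, where things inside slide out best.
- crank_grip (a point): Middle of the crank handle that tilts the drum: a round black bar, 18 mm in diameter, 75 mm long, parallel to the axle and 70 mm off it, on the robot's side, 118 to 193 mm (here 160) from the drum's axis along -x. Drum upright: it is level with the axle on the +y side; it goes over the top to the -y side as the drum turns upside down. Turns with the drum, axes as drum_centre.
- lid (a joint): Angle of the rotary lid, a steel disc 176 mm across on top of the drum, rad, growing anticlockwise seen from above, -0.1 to 3.24. One side of it is an open window (150 degree sector), the other is perforated (35 drain holes of 9 mm). At 0 the window is over the drum's mouth; at 3.14 (half a turn) the perforated side covers the mouth. Stiff (0.15 N m), stays where it is left.
- lid_grip (a point): Grip of the rotary lid: a black bar 60 mm long, 16 mm wide and 32 mm high standing across the middle of the lid, on the drum's axis. This point is in its middle, 14 mm below its top and 84 mm above the axle when upright. x along the bar, z along the drum's axis (up when upright); at lid angle 0 its x is that of drum_centre, and the window lies to its -y side.
- basket: White slotted catch basket, fixed on the stand's base under the drum: 174 by 268 mm outside (x by y), 56 mm high, wall and floor 5 mm, rim 67 mm above the bench. Origin at the centre of its underside, 10 mm above the bench, z up; it reaches from 68 mm to the +y side to 200 mm to the -y side of the drum's axle.
- creamjar0: Bystander: small glass cream jar with a white lid, 54 mm across, 52 mm high, among the stoppers. Origin at the centre of its underside.
- creamjar1: Bystander: glass cream jar with a white lid, 62 mm across, 60 mm high, to the robot's right. Origin at the centre of its underside.
- creamjar2: Bystander: as creamjar1, beside it.
- tube_rack: Bystander: white test tube rack 100 by 200 mm with clear tubes, 110 mm high, behind. Origin at the centre of its underside.
- jug: Bystander: clear plastic measuring jug, 116 mm across, 165 mm high, back left. Origin at the centre of its underside.
- wash_bottle: Bystander: white bottle, 66 mm across, 170 mm high, far left. Origin at the centre of its underside.
- tongs: Bystander: steel tongs, 200 mm long, 13 mm high, lying on the bench near the robot. Origin in their middle, at bench level.
Things that resemble listed ones, but are neither listed nor needed, are in the scene too. What is shaped like the stopper2 but black is not meant. Leave any orange look-alike of the stopper1 alone.

How it is judged:
By the outcome, as a careful person would: the job done as asked, in the order asked, and still so for the second after the job is handed in, with the robot touching nothing.
Of stopper0, stopper1, stopper2, stopper3 only 2 to 4 are there at a start; the rules pass over those that are not, and their reading is None.
At some moment in a run one of stopper0, stopper1, stopper2, stopper3 may be knocked a few centimetres aside while the robot is not near it.
Once in a run the grip may slacken for a moment while it holds something.
It also fails if it takes over 210 s, if anything falls off the work surface, if the arm or the gripper's body presses on something with over 40 N, if the wrist force passes 120 N, or if a joint passes its speed limit or range.

### The arm

A 7-joint arm with a two-finger parallel gripper is mounted at the origin on the work surface. World frame = base frame: x ahead of the robot, y to its left, z up, the work surface at z = 0. Lengths are in m, angles in rad, forces in N, time in s.
With the tool pointing down it reaches from about 0.425 to 0.925 m from the base axis. Payload 6.8 kg.
Tool frame: the origin (TCP) lies on the centre line of the jaws, within the pads' length; the fingertips stand 19 mm ahead of it and the grasp point (between the pads) is the TCP; z points along the fingers, y is the line along which they close (so a half turn about z gives the same grasp; the last joint's range is limited). The gripper opens to 85 mm and grips with 20 to 120 N. Pads are 22 mm wide; open, the fingers measure 114 mm over their backs; the gripper's body (76 mm by 85 mm) begins 54 mm behind the grasp point. The pads swing forward as they close: fully open they stand 13 mm farther back than shut.
Start: joints at [1.011, 0.477, 0.022, 1.555, -0.011, 1.109, -0.083], TCP at [0.295, -0.607, 0.25] pointing down, gripper open.
Joint ranges: [-2.96, 2.96], [-0.34, 2.1], [-1.41, 1.46], [0.24, 2.44], [-1.37, 4.51], [0.17, 1.92], [-2.96, 2.96]. Speed limits (rad/s): [2.39, 2.39, 3.14, 3.14, 3.14, 3.14, 3.14].

### API

Orientations are given as a unit quaternion [w, x, y, z].
In Python, from workcell import get_state, grab_frame, get_calibration, close_job gives the robot as it stands.
- The arm moves only by the tool drive_tool, never from a script. Its argument "increments" is a list of rows, each an object with "xyz": the shift along the tool's x, y, z in m, a list of three; "turn": the turn, a rotation vector about the tool's x, y, z in rad, a list of three; "jaw": the gripper's target within -1 to 1 (shut at 1, half-way at 0, fully open at -1). In form: [{"xyz": [x, y, z], "turn": [rx, ry, rz], "jaw": jaw}, ...]. A call has 1 to 20 rows; each row is the pose to reach, as a shift and turn from the pose commanded when the call began, along the tool's axes at that moment; what a row does not reach only later rows make up. A row lasts 1/10 s, in which the tool goes at most 50 mm and 8.59 degrees, less where a joint would pass 70% of its speed; a pose out of reach is approached as far as the arm can. A call with a gripper value outside its range is refused whole. The fingers move at their own pace and stop on an object; "squeeze" is the grip in N (left out, the last holds). Time passes only in rows, so rows that repeat a pose let the fingers close. It gives the time, the measured TCP pose, the force, the opening and the grip force at its end, in the units of the state.
- get_state(): the state, without advancing time (a new reading comes with each control period).
- grab_frame(name): name is "scene" or "top" or "wrist"; returns the picture (384x512x3 uint8, blue, green, red); there is no depth.
- get_calibration(name): a dict with "K" (3x3 intrinsics, pixels), "pose" (4x4, takes a point from camera to world coordinates). Camera axes: x right, y down, z forward; pixel columns grow to the right and rows downward; lengths in m; the calibration is good to about 2 mm. A picture is of the moment at which its call begins: read the wrist's pose just before it. get_calibration takes no time and is no camera call; for the wrist camera it gives the pose at the moment of the call.
- close_job(): hands the job in; it is judged then, once.
The state is a dict: "time_s": time; "joint_pos": joint angles; "joint_velocities": joint speeds; "joint_efforts": joint torques, N m; "tool_pos": TCP position; "tcp_rot": TCP orientation; "contact_force": force on the tool from outside, world axes, zero at the start; "torque": the same for the moment, N m; "grip_width": finger opening in m; "gripper_force": force on a finger pad.
Only numpy, scipy, OpenCV 4.12 (cv2) and the standard library are available. Lean on these libraries where they do the work, as an engineer would, in place of code of your own. Each camera call takes 0.05 s, during which the arm holds its last target. There are 200 camera calls.

## Working session

There is one attempt and no reset: what is moved stays moved. The work goes in short steps, Python scripts to look and compute and a tool call to move; the robot and the scene stay as the last step left them, time stands still between calls to the robot, and variables do not carry over. Pictures are saved under pics/ and viewed, at most 14 in all, crops included, and the job is handed in when it is done.

Besides the shell and the picture viewer there is one more tool, called after "Emit:" by a JSON object that holds its "name" and its "arguments". drive_tool: Moves the arm, as the interface text tells. Its arguments: {"type":"object","properties":{"increments":{"type":"array","items":{"type":"object","properties":{"xyz":{"type":"array","items":{"type":"number"}},"turn":{"type":"array","items":{"type":"number"}},"jaw":{"type":"number"}}}},"squeeze":{"type":"number"}},"required":["increments"]}

```bash
mkdir -p pics; ls; python3 - <<'E'
from workcell import *
import cv2,numpy as np
print(get_state())
for n in("scene","top"):
    c=get_calibration(n);print(n,np.round(c["K"],1).tolist(),np.round(c["pose"],3).tolist())
    cv2.imwrite(f"pics/{n}0.png",cv2.resize(grab_frame(n),(800,600),interpolation=cv2.INTER_CUBIC))
    
E
```

```text
pics
{'time_s': 0.0, 'joint_pos': array([ 1.01094129,  0.47777925,  0.02235328,  1.55646143, -0.0115075 ,
        1.10926329, -0.08309774]), 'joint_velocities': array([ 0.00044219, -0.00075662, -0.00158396,  0.00148494,  0.00078779,
        0.00106621,  0.00116271]), 'joint_efforts': array([ 1.11171266e-03, -5.96448255e+01,  1.60849527e+00, -2.81197035e+01,
        1.24514621e-02,  9.42467042e-03, -1.96155275e-05]), 'tool_pos': array([ 0.29441106, -0.60679764,  0.24933569]), 'tcp_rot': array([-8.51792329e-04,  9.74596627e-01,  2.23965665e-01, -2.63110655e-04]), 'contact_force': array([ 0.47959363, -1.07995861,  0.13906233]), 'torque': array([0.03219154, 0.03455107, 0.01158213]), 'gripper_force': 0.0, 'grip_width': 0.08529628971541917}
scene [[374.5, 0.0, 261.3], [0.0, 374.5, 191.1], [0.0, 0.0, 1.0]] [[-0.724, 0.525, -0.447, 1.029], [0.689, 0.564, -0.455, 0.535], [0.013, -0.638, -0.77, 1.043], [0.0, 0.0, 0.0, 1.0]]
top [[399.9, 0.0, 251.5], [0.0, 399.9, 192.5], [0.0, 0.0, 1.0]] [[0.003, -0.992, 0.127, 0.357], [-1.0, -0.003, 0.001, 0.024], [-0.001, -0.127, -0.992, 1.677], [0.0, 0.0, 0.0, 1.0]]
```

View pics/scene0.png

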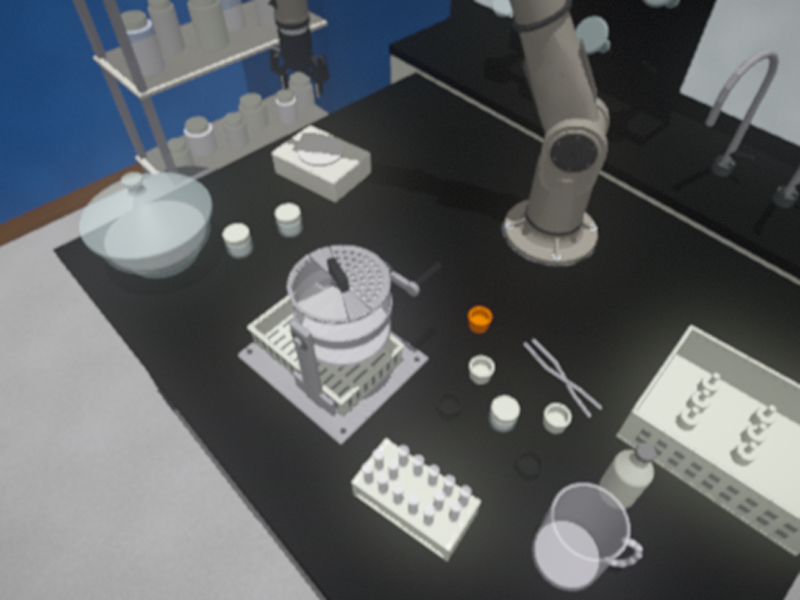

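View pics/top0.png

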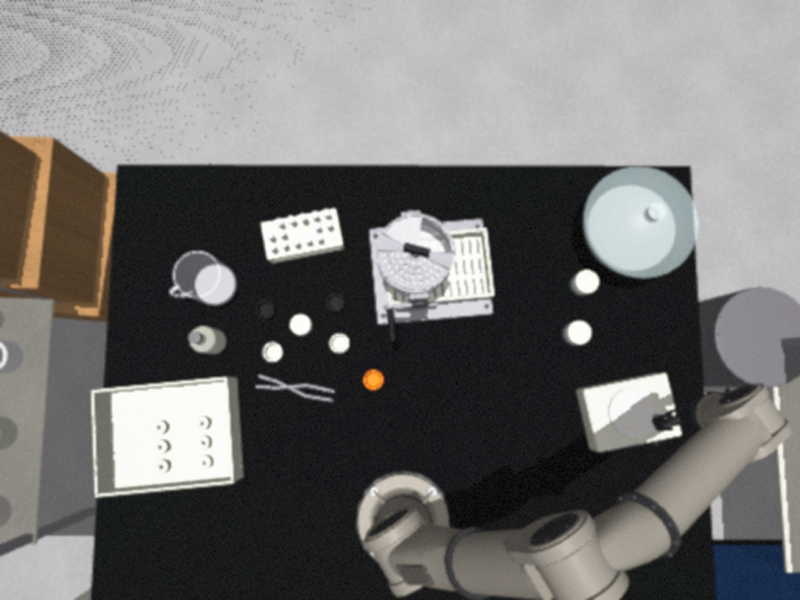

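The white hollow-topped items in the scene view (800x600) are (481,369) and (557,417), which are top (339,343) and (272,352). They could be confused with:
- creamjar0, which has a closed lid: scene (505,413), top (300,324)
- the black look-alikes: scene (449,405) and (529,465)
- the orange look-alike: scene (480,319)
- the two jars on the right: scene (237,239) and (288,219)
- the small plugs in the tray at right: scene (690–770, 380–450)

That gives two stoppers. The lid's window currently faces the far side.

```bash
cat > h.py <<'E'
from workcell import *
import cv2,numpy as np
from scipy.spatial.transform import Rotation as R
def ray(c,uv):
    d=np.linalg.inv(c["K"])@np.array([uv[0],uv[1],1.]);P=np.array(c["pose"]);return P[:3,3],P[:3,:3]@d
def plane(c,uv,z):
    o,d=ray(c,uv);return o+d*(z-o[2])/d[2]
def tri(c1,u1,c2,u2):
    (o1,d1),(o2,d2)=ray(c1,u1),ray(c2,u2)
    s=np.linalg.lstsq(np.stack([d1,-d2],1),o2-o1,rcond=None)[0]
    a,b=o1+d1*s[0],o2+d2*s[1];return (a+b)/2,np.linalg.norm(a-b)
def proj(c,p):
    P=np.linalg.inv(np.array(c["pose"]));q=P[:3,:3]@np.array(p)+P[:3,3];q=np.array(c["K"])@q;return q[:2]/q[2]
def blobs(m,amin=20,amax=3000):
    n,l,s,ce=cv2.connectedComponentsWithStats(m.astype(np.uint8)*255)
    return [(ce[i].round(1).tolist(),s[i].tolist()) for i in range(1,n) if amin<s[i][4]<amax]
def rel(p,rot=None):
    "tool-frame shift and turn from current pose to world p, rot matrix"
    s=get_state();Rt=R.from_quat(np.roll(s["tcp_rot"],-1))
    t=(R.from_matrix(rot) if rot is not None else Rt)
    return Rt.inv().apply(np.array(p)-s["tool_pos"]).round(4),(Rt.inv()*t).as_rotvec().round(4)
def down(yaw):
    "tool down, tool y at world angle yaw"
    y=np.array([np.cos(yaw),np.sin(yaw),0]);z=np.array([0,0,-1.]);return np.stack([np.cross(y,z),y,z],1)
E
python3 - <<'E'
from h import *
ct=get_calibration("top");it=grab_frame("top");cs=get_calibration("scene");iS=grab_frame("scene")
for n,im,c,x0,x1,y0,y1 in(("top",it,ct,150,300,110,260),("scene",iS,cs,150,420,120,330)):
    m=np.zeros(im.shape[:2],bool);m[y0:y1,x0:x1]=im.min(2)[y0:y1,x0:x1]>165
    for b in blobs(m,30,600): print(n,b,plane(c,b[0],.034).round(3))
# stand base corners approx from view pixels (800 scale): top base plate
for u in((370,228),(483,220),(492,314),(377,322)): print("top base",plane(ct,np.array(u)*.64,.01).round(3))
for u in((240,353),(343,437),(427,357)): print("scene base",plane(cs,np.array(u)*.64,.01).round(3))
print("bar",[plane(ct,np.array(u)*.64,.318).round(3) for u in((403,247),(430,253))])
print("bar",tri(ct,np.array((417,249))*.64,cs,np.array((338,272))*.64))
E
```

```text
top ([286.9, 198.2], [273, 193, 27, 11, 217]) [ 0.545 -0.121  0.034]
top ([191.8, 207.2], [186, 201, 13, 13, 134]) [0.506 0.272 0.034]
top ([216.7, 219.1], [211, 214, 12, 11, 113]) [0.457 0.168 0.034]
top ([174.2, 224.9], [169, 219, 12, 12, 114]) [0.433 0.342 0.034]
scene ([183.5, 135.6], [176, 130, 16, 12, 136]) [ 0.473 -0.479  0.034]
scene ([153.4, 148.3], [150, 143, 9, 12, 89]) [ 0.6   -0.499  0.034]
scene ([205.5, 163.9], [199, 159, 13, 13, 85]) [ 0.505 -0.298  0.034]
scene ([224.8, 224.6], [201, 209, 48, 24, 437]) [ 0.628 -0.04   0.034]
scene ([307.9, 234.9], [301, 228, 15, 13, 128]) [0.46  0.172 0.034]
scene ([414.2, 258.8], [405, 241, 15, 33, 269]) [0.287 0.453 0.034]
scene ([217.4, 252.0], [206, 247, 24, 12, 106]) [0.711 0.023 0.034]
scene ([323.1, 260.9], [315, 253, 17, 16, 216]) [0.496 0.266 0.034]
scene ([356.1, 266.0], [349, 258, 16, 15, 152]) [0.437 0.346 0.034]
scene ([405.2, 302.2], [395, 292, 23, 19, 277]) [0.427 0.511 0.034]
scene ([391.4, 317.9], [383, 312, 17, 15, 41]) [0.494 0.509 0.034]
scene ([153.4, 324.5], [150, 316, 11, 14, 88]) [0.978 0.078 0.034]
scene ([238.1, 323.0], [229, 316, 20, 14, 48]) [0.809 0.232 0.034]
top base [0.771 0.089 0.01 ]
top base [ 0.795 -0.22   0.01 ]
top base [ 0.536 -0.24   0.01 ]
top base [0.514 0.068 0.01 ]
scene base [ 0.794 -0.21   0.01 ]
scene base [0.758 0.088 0.01 ]
scene base [0.512 0.068 0.01 ]
bar [array([0.652, 0.004, 0.318]), array([ 0.638, -0.056,  0.318])]
bar (array([ 0.64890001, -0.026731  ,  0.30465915]), np.float64(0.003662367135171984))
```

```bash
python3 - <<'E'
from h import *
s=get_state();c=get_calibration("wrist");Rt=R.from_quat(np.roll(s["tcp_rot"],-1)).as_matrix()
P=np.array(c["pose"]);print((Rt.T@(P[:3,3]-s["tool_pos"])).round(3),(Rt.T@P[:3,:3]).round(3).tolist(),c["K"])
print(rel([.645,-.026,.5],down(np.radians(-13))))
print(rel([.50,.22,.42],down(np.radians(-13))))
E
```

```text
[ 0.066 -0.001 -0.125] [[0.0, -0.963, -0.27], [1.0, 0.0, 0.0], [-0.0, -0.27, 0.963]] [[324.19607522   0.         255.15785016]
 [  0.         324.19607522 191.17445443]
 [  0.           0.           1.        ]]
(array([ 0.5689, -0.37  , -0.2499]), array([-1.100e-03, -4.000e-04, -8.921e-01]))
(array([ 0.5459, -0.6545, -0.1696]), array([-1.100e-03, -4.000e-04, -8.921e-01]))
```

Emit:
{"name": "drive_tool", "arguments": {"increments": [{"xyz": [0,0,-0.05],"jaw": -1},{"xyz": [0,0,-0.1],"jaw": -1},{"xyz": [0,0,-0.15],"jaw": -1},{"xyz": [0.04,-0.026,-0.2],"turn": [0,0,-0.1],"jaw": -1},{"xyz": [0.08,-0.052,-0.22],"turn": [0,0,-0.2],"jaw": -1},{"xyz": [0.12,-0.078,-0.23],"turn": [0,0,-0.3],"jaw": -1},{"xyz": [0.16,-0.104,-0.24],"turn": [0,0,-0.4],"jaw": -1},{"xyz": [0.2,-0.13,-0.25],"turn": [0,0,-0.5],"jaw": -1},{"xyz": [0.24,-0.156,-0.25],"turn": [0,0,-0.6],"jaw": -1},{"xyz": [0.28,-0.182,-0.25],"turn": [0,0,-0.7],"jaw": -1},{"xyz": [0.32,-0.208,-0.25],"turn": [0,0,-0.8],"jaw": -1},{"xyz": [0.36,-0.234,-0.25],"turn": [0,0,-0.89],"jaw": -1},{"xyz": [0.4,-0.26,-0.25],"turn": [0,0,-0.89],"jaw": -1},{"xyz": [0.44,-0.286,-0.25],"turn": [0,0,-0.89],"jaw": -1},{"xyz": [0.48,-0.312,-0.25],"turn": [0,0,-0.89],"jaw": -1},{"xyz": [0.52,-0.338,-0.25],"turn": [0,0,-0.89],"jaw": -1},{"xyz": [0.55,-0.36,-0.25],"turn": [0,0,-0.89],"jaw": -1},{"xyz": [0.569,-0.37,-0.25],"turn": [0,0,-0.89],"jaw": -1},{"xyz": [0.569,-0.37,-0.25],"turn": [0,0,-0.89],"jaw": -1},{"xyz": [0.569,-0.37,-0.25],"turn": [0,0,-0.89],"jaw": -1}]}}

```text
invalid input
```

```bash
python3 - <<'E'
from h import *
s=get_state();print(s["tool_pos"],s["joint_pos"].round(2),s["time_s"])
c=get_calibration("wrist");im=grab_frame("wrist");np.savez("w1.npz",im=im,K=c["K"],pose=c["pose"])
cv2.imwrite("pics/w1.png",cv2.resize(im,(800,600),interpolation=cv2.INTER_CUBIC))
E
```

```text
[ 0.29453315 -0.60697501  0.24968616] [ 1.01  0.48  0.02  1.56 -0.01  1.11 -0.08] 0.2
```

View pics/w1.png

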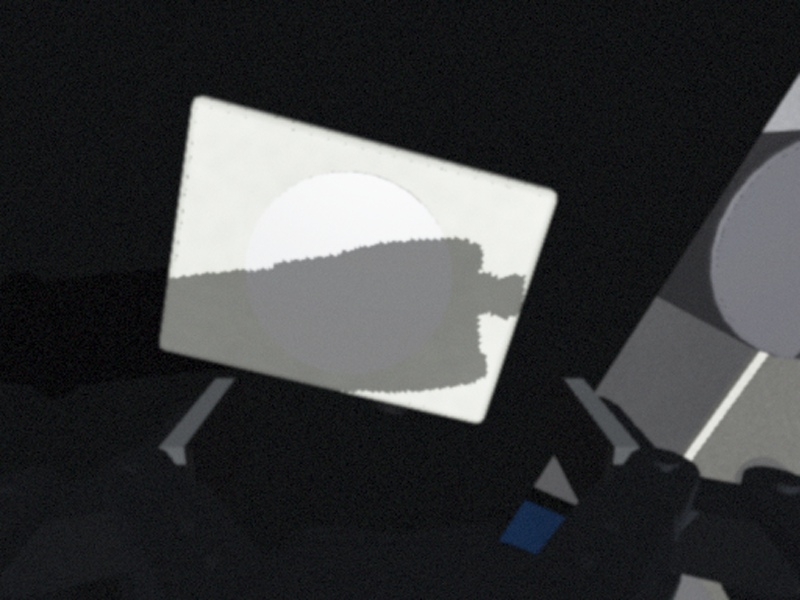

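The move was refused, so this picture only shows the box under the start pose. I'll send it again with every field filled in.

Emit:
{"name": "drive_tool", "arguments": {"increments": [{"xyz": [0,0,-0.05],"turn": [0,0,0],"jaw": -1},{"xyz": [0,0,-0.1],"turn": [0,0,0],"jaw": -1},{"xyz": [0,0,-0.15],"turn": [0,0,0],"jaw": -1},{"xyz": [0.04,-0.026,-0.2],"turn": [0,0,-0.1],"jaw": -1},{"xyz": [0.08,-0.052,-0.22],"turn": [0,0,-0.2],"jaw": -1},{"xyz": [0.12,-0.078,-0.23],"turn": [0,0,-0.3],"jaw": -1},{"xyz": [0.16,-0.104,-0.24],"turn": [0,0,-0.4],"jaw": -1},{"xyz": [0.2,-0.13,-0.25],"turn": [0,0,-0.5],"jaw": -1},{"xyz": [0.24,-0.156,-0.25],"turn": [0,0,-0.6],"jaw": -1},{"xyz": [0.28,-0.182,-0.25],"turn": [0,0,-0.7],"jaw": -1},{"xyz": [0.32,-0.208,-0.25],"turn": [0,0,-0.8],"jaw": -1},{"xyz": [0.36,-0.234,-0.25],"turn": [0,0,-0.89],"jaw": -1},{"xyz": [0.4,-0.26,-0.25],"turn": [0,0,-0.89],"jaw": -1},{"xyz": [0.44,-0.286,-0.25],"turn": [0,0,-0.89],"jaw": -1},{"xyz": [0.48,-0.312,-0.25],"turn": [0,0,-0.89],"jaw": -1},{"xyz": [0.52,-0.338,-0.25],"turn": [0,0,-0.89],"jaw": -1},{"xyz": [0.55,-0.36,-0.25],"turn": [0,0,-0.89],"jaw": -1},{"xyz": [0.569,-0.37,-0.25],"turn": [0,0,-0.89],"jaw": -1},{"xyz": [0.569,-0.37,-0.25],"turn": [0,0,-0.89],"jaw": -1},{"xyz": [0.569,-0.37,-0.25],"turn": [0,0,-0.89],"jaw": -1}], "squeeze": 40}}

```text
time_s: 2.25
tool_pos: [0.6451, -0.0262, 0.4999]
tcp_rot: [-0.0, 0.783, 0.622, -0.0]
contact_force: [-0.4, -0.7, 0.1]
grip_width: 0.0855
gripper_force: 0.0
```

```bash
python3 - <<'E'
from h import *
s=get_state();print(s["tool_pos"],s["joint_pos"].round(2),s["time_s"])
c=get_calibration("wrist");im=grab_frame("wrist");np.savez("w1.npz",im=im,K=c["K"],pose=c["pose"])
cv2.imwrite("pics/w1b.png",cv2.resize(im,(800,600),interpolation=cv2.INTER_CUBIC))
E
```

```text
[ 0.64505647 -0.0261888   0.49992738] [ 0.23  0.35 -0.42  1.21  0.14  1.61 -0.39] 2.25
```

View pics/w1b.png

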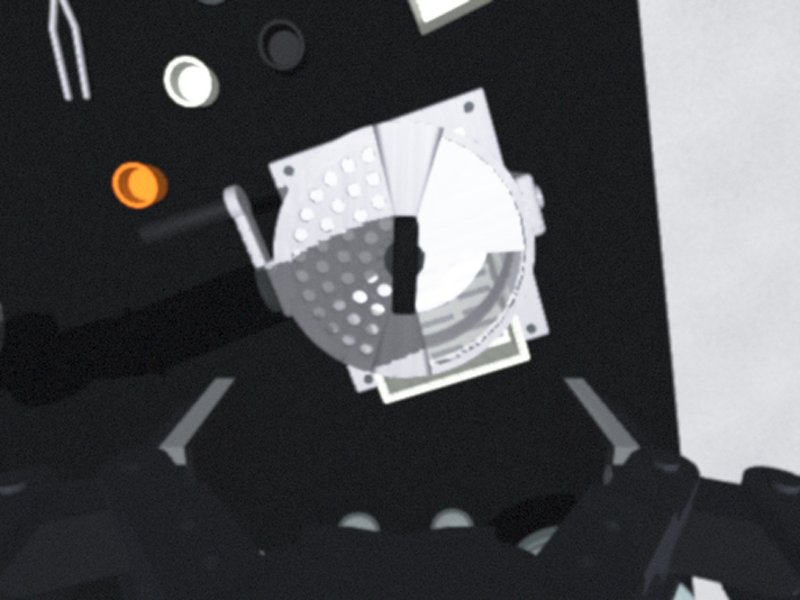

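View: bar centre at (404,264), its long axis almost vertical in the picture. The window faces the far side, with the perforated part on the robot's side. The crank handle tip is at (235,190). I'll measure the bar here, then take a second view for parallax.

Emit:
{"name": "drive_tool", "arguments": {"increments": [{"xyz": [-0.04,0,0],"turn": [0,0,0],"jaw": -1},{"xyz": [-0.08,0,0],"turn": [0,0,0],"jaw": -1},{"xyz": [-0.08,0,0],"turn": [0,0,0],"jaw": -1},{"xyz": [-0.08,0,0],"turn": [0,0,0],"jaw": -1}]}}

```text
time_s: 2.7
tool_pos: [0.6261, -0.1069, 0.5008]
tcp_rot: [0.0, 0.785, 0.62, -0.0]
contact_force: [0.6, -0.1, -0.5]
grip_width: 0.0858
gripper_force: 0.0
```

```bash
python3 - <<'E'
from h import *
c=get_calibration("wrist");im=grab_frame("wrist");np.savez("w2.npz",im=im,K=c["K"],pose=c["pose"])
def bar(f):
    d=np.load(f);g=d["im"].max(2);c={"K":d["K"],"pose":d["pose"]}
    u=proj(c,[.648,-.026,.318]);x,y=u.astype(int);m=np.zeros_like(g);m[y-45:y+45,x-25:x+25]=(g[y-45:y+45,x-25:x+25]<35)
    b=max(blobs(m,50,3000),key=lambda b:b[1][4]);print(u,b)
    k=max(cv2.findContours(m,0,1)[0],key=cv2.contourArea);print(cv2.minAreaRect(k))
    return c,cv2.minAreaRect(k)
c1,r1=bar("w1.npz");c2,r2=bar("w2.npz")
p,e=tri(c1,r1[0],c2,r2[0]);print("bar",p,e)
for c,r in((c1,r1),(c2,r2)):
    q=np.array([plane(c,v,.318) for v in cv2.boxPoints(r)])[:,:2]
    e=[q[1]-q[0],q[2]-q[1]];l=max(e,key=np.linalg.norm);print("ctr",q.mean(0),"len",[np.linalg.norm(v).round(3) for v in e],"ang",np.degrees(np.arctan2(l[1],l[0]))%180)
# crank & lid disc centre & base edges
cv2.imwrite("pics/w2.png",cv2.resize(im,(800,600),interpolation=cv2.INTER_CUBIC))
E
```

```text
[260.27675271 172.21521381] ([258.4, 170.1], [252, 140, 15, 60, 690])
((259.0, 169.5), (59.0, 14.0), 90.0)Traceback (most recent call last):
  File "<stdin>", line 9, in <module>
  File "<stdin>", line 6, in bar
ValueError: max() iterable argument is empty
```

```bash
python3 - <<'E'
from h import *
def bar(f):
    d=np.load(f);g=d["im"].max(2);c={"K":d["K"],"pose":d["pose"]}
    u=proj(c,[.648,-.026,.318]);x,y=u.astype(int);print(u);m=np.zeros_like(g);ys=slice(max(0,y-45),y+45);xs=slice(x-25,x+25)
    m[ys,xs]=g[ys,xs]<45
    k=max(cv2.findContours(m,0,1)[0],key=cv2.contourArea);print(cv2.minAreaRect(k))
    return c,cv2.minAreaRect(k)
c1,r1=bar("w1.npz");c2,r2=bar("w2.npz")
p,e=tri(c1,r1[0],c2,r2[0]);print("bar",p,e)
for c,r in((c1,r1),(c2,r2)):
    q=np.array([plane(c,v,.318) for v in cv2.boxPoints(r)])[:,:2]
    e=[q[1]-q[0],q[2]-q[1]];l=max(e,key=np.linalg.norm);print("ctr",q.mean(0),"len",[np.linalg.norm(v).round(3) for v in e],"ang",np.degrees(np.arctan2(l[1],l[0]))%180)
cv2.imwrite("pics/w2.png",cv2.resize(np.load("w2.npz")["im"],(800,600),interpolation=cv2.INTER_CUBIC))
E
```

```text
[260.27675271 172.21521381]
((259.0, 169.0), (60.0, 16.0), 90.0)
[260.12844924  81.87007056]
((251.0, 83.5), (2.0, 25.0), 0.0)
bar [ 0.64330863 -0.02522993  0.30287394] 0.0073608138504964145
ctr [ 0.64733682 -0.02336442] len [np.float64(0.015), np.float64(0.059)] ang 77.47770636231435
ctr [ 0.63965028 -0.02555243] len [np.float64(0.021), np.float64(0.002)] ang 76.34616344610306
```

View pics/w2.png

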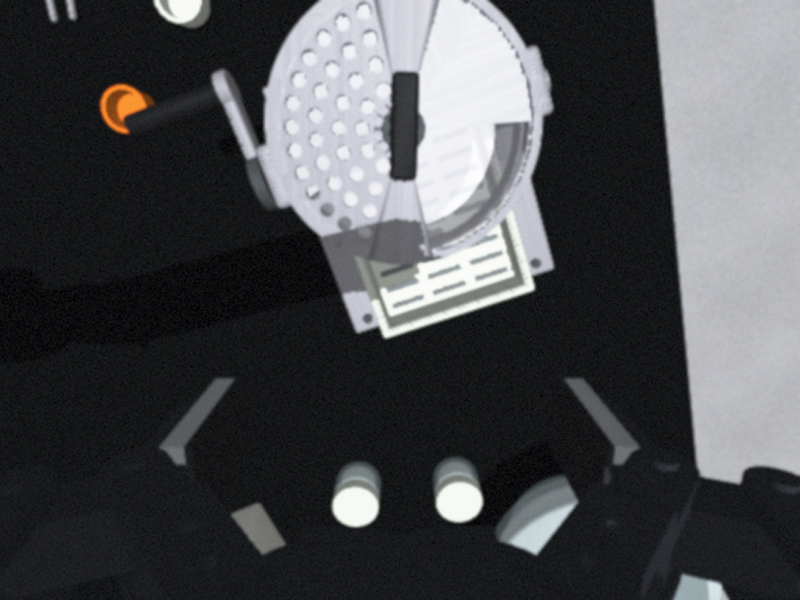

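View: bar top spans (392,73)–(416,180), centre (404,126). The black handle runs from (215,92) to (130,130), partly over the orange plug. The grey part from (265,180) to (220,80) is the crank arm.

```bash
python3 - <<'E'
from h import *
L=lambda f:(lambda d:({"K":d["K"],"pose":d["pose"]},d["im"]))(np.load(f))
c1,i1=L("w1.npz");c2,i2=L("w2.npz")
def bar(c,im):
    x,y=proj(c,[.647,-.025,.318]).astype(int);g=im.max(2);print([g[y,x-14:x+15].tolist()])
    m=np.zeros_like(g);ys=slice(max(0,y-50),y+50);xs=slice(x-22,x+22);m[ys,xs]=g[ys,xs]<75
    m=cv2.morphologyEx(m,cv2.MORPH_OPEN,np.ones((9,9)))
    k=max(cv2.findContours(m,0,1)[0],key=cv2.contourArea);r=cv2.minAreaRect(k);print(r);return r
r1=bar(c1,i1);r2=bar(c2,i2)
print(tri(c1,r1[0],c2,r2[0]))
for c,r in((c1,r1),(c2,r2)):
    q=np.array([plane(c,v,.318) for v in cv2.boxPoints(r)])[:,:2]
    e=[q[1]-q[0],q[2]-q[1]];l=max(e,key=np.linalg.norm);print(q.mean(0),[np.linalg.norm(v).round(3) for v in e],np.degrees(np.arctan2(l[1],l[0]))%180)
for a,b in(((145,235),(130,128)),((237,190),(222,78))): print("handle/arm",tri(c1,np.array(a)*.64,c2,np.array(b)*.64))
# disc: axis centre via right/left edges of lid circle (z .285)
k=.64
for c,pts in((c1,[(274,240),(527,250),(345,365),(470,352)]),(c2,[(265,130),(543,120),(330,243),(480,235)])):
    q=np.array([plane(c,np.array(p)*k,.283)[:2] for p in pts]);A=np.c_[2*q,np.ones(4)];s=np.linalg.lstsq(A,(q**2).sum(1),rcond=None)[0];print("disc",s[:2],np.sqrt(s[2]+(s[:2]**2).sum()))
# base/basket direction
for c,pts in((c1,[(388,402),(528,358)]),(c2,[(387,337),(533,290)])):
    q=[plane(c,np.array(p)*k,.067)[:2] for p in pts];d=q[1]-q[0];print("basket",q,np.linalg.norm(d),np.degrees(np.arctan2(d[1],d[0])))
E
```

```text
[[115, 103, 80, 67, 61, 55, 41, 36, 34, 40, 30, 34, 28, 34, 30, 34, 33, 31, 32, 34, 26, 34, 44, 60, 89, 160, 231, 252, 253]]
((258.0, 169.5), (61.0, 22.0), 90.0)
[[130, 110, 112, 108, 108, 86, 53, 41, 47, 56, 60, 61, 64, 61, 62, 62, 59, 60, 64, 58, 56, 47, 46, 68, 96, 106, 110, 134, 199]]
((258.5, 80.5), (67.0, 17.0), 90.0)
(array([ 0.64659958, -0.02414276,  0.31237255]), np.float64(0.000758793831186654))
[ 0.64628043 -0.02365081] [np.float64(0.021), np.float64(0.06)] 77.57317692544618
[ 0.64666806 -0.02525824] [np.float64(0.015), np.float64(0.057)] 77.15827713751685
handle/arm (array([0.44547466, 0.0274897 , 0.21840838]), np.float64(1.7558524844483954e-05))
handle/arm (array([0.52612504, 0.04493125, 0.21577475]), np.float64(0.003358368496333563))
disc [ 0.64338839 -0.02553234] 0.08661954303435389
disc [ 0.6467869  -0.02251721] 0.08912595207524533
basket [array([ 0.58055869, -0.23580942]), array([ 0.75509863, -0.21745696])] 0.1755021415157784 6.002459192978257
basket [array([ 0.57955935, -0.23508834]), array([ 0.75501055, -0.21846628])] 0.17623682187053258 5.4119858402143395
```

```bash
python3 - <<'E'
from h import *
print(rel([.6465,-.0245,.309],down(np.radians(-12.6))))
E
```

```text
(array([0.0829, 0.001 , 0.1917]), array([ 0.0005, -0.    , -0.0114]))
```

Emit:
{"name": "drive_tool", "arguments": {"increments": [{"xyz": [0.045,0,0.02],"turn": [0,0,-0.011],"jaw": -0.5},{"xyz": [0.083,0.001,0.06],"turn": [0,0,-0.011],"jaw": -0.5},{"xyz": [0.083,0.001,0.1],"turn": [0,0,-0.011],"jaw": -0.5},{"xyz": [0.083,0.001,0.13],"turn": [0,0,-0.011],"jaw": -0.5},{"xyz": [0.083,0.001,0.155],"turn": [0,0,-0.011],"jaw": -0.5},{"xyz": [0.083,0.001,0.175],"turn": [0,0,-0.011],"jaw": -0.5},{"xyz": [0.083,0.001,0.192],"turn": [0,0,-0.011],"jaw": -0.5},{"xyz": [0.083,0.001,0.192],"turn": [0,0,-0.011],"jaw": -0.5},{"xyz": [0.083,0.001,0.192],"turn": [0,0,-0.011],"jaw": 1},{"xyz": [0.083,0.001,0.192],"turn": [0,0,-0.011],"jaw": 1},{"xyz": [0.083,0.001,0.192],"turn": [0,0,-0.011],"jaw": 1},{"xyz": [0.083,0.001,0.192],"turn": [0,0,-0.011],"jaw": 1},{"xyz": [0.083,0.001,0.192],"turn": [0,0,-0.011],"jaw": 1},{"xyz": [0.083,0.001,0.192],"turn": [0,0,-0.011],"jaw": 1},{"xyz": [0.083,0.001,0.192],"turn": [0,0,-0.011],"jaw": 1}], "squeeze": 60}}

```text
time_s: 4.25
tool_pos: [0.649, -0.0233, 0.3101]
tcp_rot: [0.002, 0.78, 0.626, 0.003]
contact_force: [8.3, -0.2, -0.1]
grip_width: 0.0152
gripper_force: 59.7
```

Emit:
{"name": "drive_tool", "arguments": {"increments": [{"xyz": [0,0.001,0],"turn": [0,0,0.06],"jaw": 1},{"xyz": [0,0.002,0],"turn": [0,0,0.16],"jaw": 1},{"xyz": [0,0.002,0],"turn": [0,0,0.28],"jaw": 1},{"xyz": [0,0.002,0],"turn": [0,0,0.4],"jaw": 1},{"xyz": [0,0.002,0],"turn": [0,0,0.52],"jaw": 1},{"xyz": [0,0.002,0],"turn": [0,0,0.64],"jaw": 1},{"xyz": [0,0.002,0],"turn": [0,0,0.76],"jaw": 1},{"xyz": [0,0.002,0],"turn": [0,0,0.88],"jaw": 1},{"xyz": [0,0.002,0],"turn": [0,0,1.0],"jaw": 1},{"xyz": [0,0.002,0],"turn": [0,0,1.12],"jaw": 1},{"xyz": [0,0.002,0],"turn": [0,0,1.22],"jaw": 1},{"xyz": [0,0.002,0],"turn": [0,0,1.265],"jaw": 1},{"xyz": [0,0.002,0],"turn": [0,0,1.265],"jaw": 1},{"xyz": [0,0.002,0],"turn": [0,0,1.265],"jaw": 1}]}}

```text
time_s: 5.65
tool_pos: [0.6506, -0.024, 0.31]
tcp_rot: [0.0, 0.999, 0.043, 0.003]
contact_force: [6.0, -1.2, 0.4]
grip_width: 0.015
gripper_force: 59.8
```

```bash
python3 - <<'E'
from h import *
s=get_state();Rt=R.from_quat(np.roll(s["tcp_rot"],-1)).as_matrix();print(Rt.round(3),np.degrees(np.arctan2(Rt[1,1],Rt[0,1])),s["tool_pos"],s["contact_force"],s["torque"],s["joint_pos"].round(2),s["grip_width"])
E
```

```text
[[ 0.996  0.087  0.005]
 [ 0.087 -0.996  0.   ]
 [ 0.005  0.    -1.   ]] -85.02058450705988 [ 0.65062922 -0.0239658   0.31000002] [ 5.9607557  -1.15365043  0.40798826] [ 0.06097466 -0.67754063 -0.14440001] [ 0.08  0.4  -0.19  1.54  0.08  1.21 -1.61] 0.014950321686459288
```

Emit:
{"name": "drive_tool", "arguments": {"increments": [{"xyz": [0,0.002,0],"turn": [0,0,0],"jaw": 0},{"xyz": [0,0.002,0],"turn": [0,0,0],"jaw": 0},{"xyz": [0,0.002,0],"turn": [0,0,0],"jaw": 0},{"xyz": [0,0,-0.04],"turn": [0,0,0],"jaw": 0},{"xyz": [0,0,-0.08],"turn": [0,0,0],"jaw": -0.7},{"xyz": [0,0,-0.11],"turn": [0,0,0],"jaw": -0.7},{"xyz": [-0.015,-0.035,-0.11],"turn": [0,0,-0.13],"jaw": -0.7},{"xyz": [-0.03,-0.07,-0.11],"turn": [0,0,-0.26],"jaw": -0.7},{"xyz": [-0.045,-0.105,-0.11],"turn": [0,0,-0.39],"jaw": -0.7},{"xyz": [-0.06,-0.14,-0.11],"turn": [0,0,-0.52],"jaw": -0.7},{"xyz": [-0.075,-0.175,-0.11],"turn": [0,0,-0.65],"jaw": -0.7},{"xyz": [-0.09,-0.21,-0.11],"turn": [0,0,-0.78],"jaw": -0.7},{"xyz": [-0.105,-0.245,-0.11],"turn": [0,0,-0.91],"jaw": -0.7},{"xyz": [-0.12,-0.28,-0.11],"turn": [0,0,-1.04],"jaw": -0.7},{"xyz": [-0.135,-0.31,-0.11],"turn": [0,0,-1.17],"jaw": -0.7},{"xyz": [-0.15,-0.338,-0.11],"turn": [0,0,-1.3],"jaw": -0.7},{"xyz": [-0.15,-0.338,-0.11],"turn": [0,0,-1.43],"jaw": -0.7},{"xyz": [-0.15,-0.338,-0.11],"turn": [0,0,-1.57],"jaw": -0.7},{"xyz": [-0.15,-0.338,-0.11],"turn": [0,0,-1.57],"jaw": -0.7},{"xyz": [-0.15,-0.338,-0.11],"turn": [0,0,-1.57],"jaw": -0.7}]}}

```text
time_s: 7.65
tool_pos: [0.4697, 0.2996, 0.4183]
tcp_rot: [0.0, 0.677, 0.736, -0.0]
contact_force: [0.5, 0.6, 0.5]
grip_width: 0.0729
gripper_force: 0.0
```

```bash
python3 - <<'E'
from h import *
c=get_calibration("wrist");im=grab_frame("wrist");np.savez("w3.npz",im=im,K=c["K"],pose=c["pose"])
print(get_state()["tool_pos"])
for p in((.458,.17,.034),(.435,.344,.034)): print(proj(c,p))
m=(im.min(2)>150);m[300:]=0
for b in blobs(m,100,6000): print(b,plane(c,b[0],.034).round(3))
cv2.imwrite("pics/w3.png",cv2.resize(im,(800,600),interpolation=cv2.INTER_CUBIC))
E
```

```text
[0.46973539 0.29956103 0.41832447]
[243.1077045  222.21400722]
[236.42789857 114.87016362]
([98.3, 15.9], [0, 0, 183, 34, 5252]) [0.231 0.464 0.034]
([262.4, 2.1], [247, 0, 32, 7, 147]) [0.461 0.501 0.034]
([364.3, 21.0], [330, 0, 72, 50, 2938]) [0.607 0.489 0.034]
([438.8, 17.2], [415, 0, 46, 30, 144]) [0.712 0.502 0.034]
([174.5, 132.0], [161, 80, 19, 94, 229]) [0.341 0.31  0.034]
([233.4, 112.4], [217, 98, 33, 30, 745]) [0.43  0.347 0.034]
([429.1, 173.4], [398, 111, 71, 134, 5955]) [0.75  0.278 0.034]
([474.4, 155.1], [469, 149, 12, 13, 124]) [0.814 0.313 0.034]
([279.1, 173.0], [263, 156, 30, 29, 477]) [0.509 0.259 0.034]
([473.0, 177.3], [467, 172, 13, 12, 118]) [0.822 0.278 0.034]
([471.6, 198.9], [466, 193, 12, 12, 110]) [0.829 0.242 0.034]
([240.6, 221.3], [226, 209, 30, 28, 559]) [0.454 0.171 0.034]
([470.4, 219.5], [465, 214, 12, 12, 106]) [0.836 0.206 0.034]
([448.1, 239.6], [440, 233, 16, 15, 153]) [0.808 0.168 0.034]
([22.9, 251.9], [16, 246, 14, 14, 105]) [0.084 0.084 0.034]
([506.4, 284.0], [497, 255, 15, 45, 358]) [0.932 0.092 0.034]
([296.9, 280.8], [267, 272, 68, 28, 977]) [0.561 0.068 0.034]
```

View pics/w3.png

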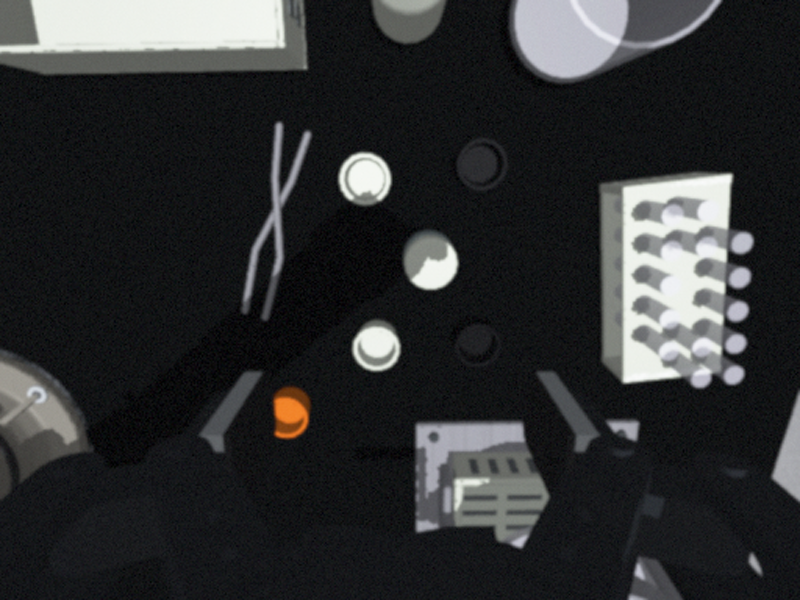

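View: hollow white tops at (365,179) and (376,345) are the two stoppers. The solid lid at (431,261) is creamjar0. The black ones are at (482,164) and (477,345), and the orange one at (291,413).

```bash
python3 - <<'E'
from h import *
d=np.load("w3.npz");c={"K":d["K"],"pose":d["pose"]};cs=get_calibration("scene");ct=get_calibration("top")
for n,w,s,t in(("A",(240.6,220.8),(307.9,234.7),(216.7,219.3)),("B",(233.6,114.6),(356.3,265.8),(174.3,225))):
    print(n,plane(c,w,.034).round(4),plane(cs,s,.034).round(4),plane(ct,t,.034).round(4),tri(c,w,cs,s))
print(proj(c,(.46,.17,.034)))
print("B",rel([.432,.3435,.028]),"A",rel([.455,.171,.028]))
E
```

```text
A [0.4536 0.1722 0.034 ] [0.4596 0.1713 0.034 ] [0.4565 0.1684 0.034 ] (array([0.45343544, 0.16763554, 0.02293728]), np.float64(0.0005396035602897393))
B [0.4307 0.344  0.034 ] [0.4359 0.3456 0.034 ] [0.4326 0.3419 0.034 ] (array([0.43003129, 0.34364286, 0.02406937]), np.float64(0.00012472534318639576))
[244.29754448 222.30712189]
B (array([ 0.0469, -0.034 ,  0.3903]), array([0., 0., 0.])) A (array([-0.1269, -0.0254,  0.3903]), array([0., 0., 0.]))
```

Emit:
{"name": "drive_tool", "arguments": {"increments": [{"xyz": [-0.04,-0.008,0.02],"turn": [0,0,0],"jaw": -0.7},{"xyz": [-0.08,-0.016,0.045],"turn": [0,0,0],"jaw": -0.7},{"xyz": [-0.115,-0.023,0.08],"turn": [0,0,0],"jaw": -0.7},{"xyz": [-0.127,-0.025,0.12],"turn": [0,0,0],"jaw": -0.7},{"xyz": [-0.127,-0.025,0.165],"turn": [0,0,0],"jaw": -0.7},{"xyz": [-0.127,-0.025,0.21],"turn": [0,0,0],"jaw": -0.7},{"xyz": [-0.127,-0.025,0.25],"turn": [0,0,0],"jaw": -0.7},{"xyz": [-0.127,-0.025,0.285],"turn": [0,0,0],"jaw": -0.7},{"xyz": [-0.127,-0.025,0.315],"turn": [0,0,0],"jaw": -0.7},{"xyz": [-0.127,-0.025,0.34],"turn": [0,0,0],"jaw": -0.7},{"xyz": [-0.127,-0.025,0.36],"turn": [0,0,0],"jaw": -0.7},{"xyz": [-0.127,-0.025,0.378],"turn": [0,0,0],"jaw": -0.7},{"xyz": [-0.127,-0.025,0.39],"turn": [0,0,0],"jaw": -0.7},{"xyz": [-0.127,-0.025,0.39],"turn": [0,0,0],"jaw": -0.7},{"xyz": [-0.127,-0.025,0.39],"turn": [0,0,0],"jaw": 1},{"xyz": [-0.127,-0.025,0.39],"turn": [0,0,0],"jaw": 1},{"xyz": [-0.127,-0.025,0.39],"turn": [0,0,0],"jaw": 1},{"xyz": [-0.127,-0.025,0.39],"turn": [0,0,0],"jaw": 1},{"xyz": [-0.127,-0.025,0.39],"turn": [0,0,0],"jaw": 1}], "squeeze": 30}}

```text
time_s: 9.6
tool_pos: [0.4564, 0.1714, 0.0294]
tcp_rot: [0.001, 0.676, 0.737, 0.001]
contact_force: [-2.6, 0.3, 6.8]
grip_width: 0.0482
gripper_force: 30.8
```

Emit:
{"name": "drive_tool", "arguments": {"increments": [{"xyz": [0,0,-0.02],"turn": [0,0,0],"jaw": 1},{"xyz": [0,0,-0.06],"turn": [0,0,0],"jaw": 1},{"xyz": [0,0,-0.1],"turn": [0,0,0],"jaw": 1},{"xyz": [0,0,-0.145],"turn": [0,0,0],"jaw": 1},{"xyz": [0,0,-0.19],"turn": [0,0,0],"jaw": 1},{"xyz": [0,0,-0.235],"turn": [0,0,0],"jaw": 1},{"xyz": [0,0,-0.28],"turn": [0,0,0],"jaw": 1},{"xyz": [0,0,-0.325],"turn": [0,0,0],"jaw": 1},{"xyz": [-0.02,0.014,-0.36],"turn": [0,0,0],"jaw": 1},{"xyz": [-0.055,0.038,-0.37],"turn": [0,0,0],"jaw": 1},{"xyz": [-0.09,0.061,-0.37],"turn": [0,0,0],"jaw": 1},{"xyz": [-0.125,0.085,-0.37],"turn": [0,0,0],"jaw": 1},{"xyz": [-0.16,0.109,-0.37],"turn": [0,0,0],"jaw": 1},{"xyz": [-0.195,0.133,-0.37],"turn": [0,0,0],"jaw": 1},{"xyz": [-0.225,0.153,-0.37],"turn": [0,0,0],"jaw": 1},{"xyz": [-0.247,0.168,-0.37],"turn": [0,0,0],"jaw": 1},{"xyz": [-0.257,0.1755,-0.37],"turn": [0,0,0],"jaw": 1},{"xyz": [-0.257,0.1755,-0.37],"turn": [0,0,0],"jaw": 1},{"xyz": [-0.257,0.1755,-0.37],"turn": [0,0,0],"jaw": 1}]}}

```text
time_s: 11.5
tool_pos: [0.6523, -0.068, 0.3985]
tcp_rot: [-0.0, 0.675, 0.738, 0.0]
contact_force: [0.7, 0.3, -0.5]
grip_width: 0.0482
gripper_force: 31.3
```

```bash
python3 - <<'E'
from h import *
c=get_calibration("wrist");im=grab_frame("wrist");s=get_state();print(s["tool_pos"],s["grip_width"],proj(c,(.653,-.07,.285)),rel([.653,-.07,.306]))
cv2.imwrite("pics/w4.png",cv2.resize(im,(800,600),interpolation=cv2.INTER_CUBIC))
E
```

```text
[ 0.65227069 -0.06756843  0.39872135] 0.04812706279352348 [258.41584269 196.01592789] (array([-0.0026,  0.0005,  0.0927]), array([0., 0., 0.]))
```

View pics/w4.png

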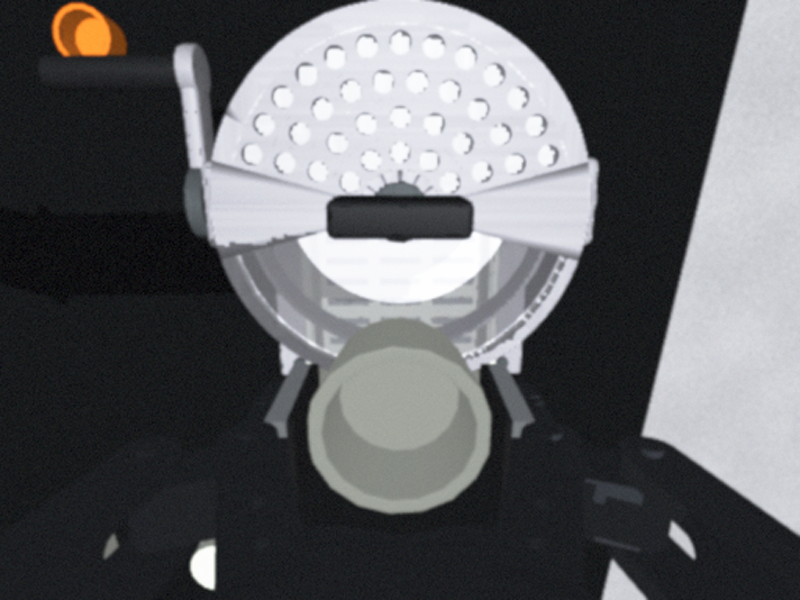

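The lid is at its window: the bar at (400,217) is level in the picture and the mouth below it is open. The stopper is held upright at (400,430). I'll lower it and release.

Emit:
{"name": "drive_tool", "arguments": {"increments": [{"xyz": [-0.003,0,0.04],"turn": [0,0,0],"jaw": 1},{"xyz": [-0.003,0,0.07],"turn": [0,0,0],"jaw": 1},{"xyz": [-0.003,0,0.085],"turn": [0,0,0],"jaw": 1},{"xyz": [-0.003,0,0.092],"turn": [0,0,0],"jaw": 1},{"xyz": [-0.003,0,0.092],"turn": [0,0,0],"jaw": 1},{"xyz": [-0.003,0,0.092],"turn": [0,0,0],"jaw": -0.4},{"xyz": [-0.003,0,0.092],"turn": [0,0,0],"jaw": -0.4},{"xyz": [-0.003,0,0.092],"turn": [0,0,0],"jaw": -0.4},{"xyz": [-0.003,0,0.092],"turn": [0,0,0],"jaw": -0.4},{"xyz": [-0.003,0,0.06],"turn": [0,0,0],"jaw": -0.4},{"xyz": [-0.003,0,0.02],"turn": [0,0,0],"jaw": -0.4},{"xyz": [-0.003,0,-0.01],"turn": [0,0,0],"jaw": -0.7},{"xyz": [-0.003,0,-0.01],"turn": [0,0,0],"jaw": -0.7}]}}

```text
time_s: 12.85
tool_pos: [0.655, -0.0724, 0.4142]
tcp_rot: [0.003, 0.676, 0.737, 0.003]
contact_force: [-0.1, 0.2, 0.0]
grip_width: 0.0728
gripper_force: 0.0
```

```bash
python3 - <<'E'
from h import *
im=grab_frame("wrist");cv2.imwrite("pics/w5.png",cv2.resize(im,(640,480)));print(rel([.448,.33,.40]),rel([.4315,.3435,.028]))
ct=get_calibration("top");it=grab_frame("top");m=np.zeros(it.shape[:2],bool);m[195:260,150:240]=it.min(2)[195:260,150:240]>165
for b in blobs(m,30,600): print(b[0],plane(ct,b[0],.034).round(3))
E
```

```text
(array([ 0.4188, -0.1705,  0.0101]), array([0., 0., 0.])) (array([ 0.4339, -0.1877,  0.382 ]), array([0., 0., 0.]))
[191.8, 207.2] [0.506 0.272 0.034]
[174.1, 225.0] [0.433 0.343 0.034]
```

View pics/w5.png

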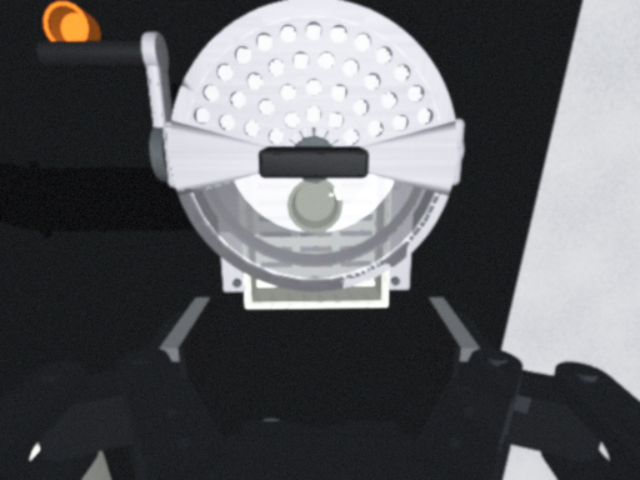

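The first stopper lies in the drum at (315,205). B hasn't moved, so it's next.

Emit:
{"name": "drive_tool", "arguments": {"increments": [{"xyz": [0.04,-0.016,0],"turn": [0,0,0],"jaw": -0.7},{"xyz": [0.085,-0.034,0],"turn": [0,0,0],"jaw": -0.7},{"xyz": [0.13,-0.053,0],"turn": [0,0,0],"jaw": -0.7},{"xyz": [0.175,-0.072,0],"turn": [0,0,0],"jaw": -0.7},{"xyz": [0.22,-0.091,0],"turn": [0,0,0],"jaw": -0.7},{"xyz": [0.265,-0.11,0.02],"turn": [0,0,0],"jaw": -0.7},{"xyz": [0.31,-0.13,0.04],"turn": [0,0,0],"jaw": -0.7},{"xyz": [0.35,-0.148,0.065],"turn": [0,0,0],"jaw": -0.7},{"xyz": [0.385,-0.165,0.095],"turn": [0,0,0],"jaw": -0.7},{"xyz": [0.415,-0.18,0.13],"turn": [0,0,0],"jaw": -0.7},{"xyz": [0.434,-0.188,0.17],"turn": [0,0,0],"jaw": -0.7},{"xyz": [0.434,-0.188,0.215],"turn": [0,0,0],"jaw": -0.7},{"xyz": [0.434,-0.188,0.25],"turn": [0,0,0],"jaw": -0.7},{"xyz": [0.434,-0.188,0.28],"turn": [0,0,0],"jaw": -0.7},{"xyz": [0.434,-0.188,0.28],"turn": [0,0,0],"jaw": -0.7},{"xyz": [0.434,-0.188,0.28],"turn": [0,0,0],"jaw": -0.7}]}}

```text
time_s: 14.55
tool_pos: [0.4276, 0.343, 0.1279]
tcp_rot: [-0.0, 0.676, 0.737, -0.001]
contact_force: [0.1, 0.5, 0.8]
grip_width: 0.0725
gripper_force: 0.0
```

```bash
python3 - <<'E'
from h import *
c=get_calibration("wrist");im=grab_frame("wrist");m=im.min(2)>120;m[330:]=0
for b in blobs(m,300,9000): print(b,plane(c,b[0],.034).round(3))
print(rel([.4315,.3435,.028],down(np.radians(5))))
E
```

```text
([89.7, 23.4], [0, 0, 183, 49, 8678]) [0.314 0.447 0.034]
([325.3, 3.5], [299, 0, 54, 10, 376]) [0.457 0.471 0.034]
([494.3, 24.0], [470, 0, 42, 61, 1854]) [0.561 0.469 0.034]
([149.0, 204.3], [114, 119, 75, 170, 3352]) [0.351 0.334 0.034]
([262.1, 197.1], [227, 161, 71, 72, 3976]) [0.43  0.346 0.034]
([364.3, 262.5], [344, 238, 39, 52, 627]) [0.511 0.302 0.034]
([327.1, 295.4], [307, 252, 46, 78, 2288]) [0.487 0.272 0.034]
(array([-0.0006,  0.003 ,  0.1011]), array([ 0.0004, -0.0006, -0.0002]))
```

Emit:
{"name": "drive_tool", "arguments": {"increments": [{"xyz": [0.001,0.003,0.03],"turn": [0,0,0],"jaw": -0.7},{"xyz": [0.001,0.003,0.055],"turn": [0,0,0],"jaw": -0.7},{"xyz": [0.001,0.003,0.075],"turn": [0,0,0],"jaw": -0.7},{"xyz": [0.001,0.003,0.09],"turn": [0,0,0],"jaw": -0.7},{"xyz": [0.001,0.003,0.1],"turn": [0,0,0],"jaw": -0.7},{"xyz": [0.001,0.003,0.1],"turn": [0,0,0],"jaw": -0.7},{"xyz": [0.001,0.003,0.1],"turn": [0,0,0],"jaw": 1},{"xyz": [0.001,0.003,0.1],"turn": [0,0,0],"jaw": 1},{"xyz": [0.001,0.003,0.1],"turn": [0,0,0],"jaw": 1},{"xyz": [0.001,0.003,0.1],"turn": [0,0,0],"jaw": 1},{"xyz": [0.001,0.003,0.1],"turn": [0,0,0],"jaw": 1},{"xyz": [0.001,0.003,0.1],"turn": [0,0,0],"jaw": 1}]}}

```text
time_s: 15.8
tool_pos: [0.4317, 0.3452, 0.0296]
tcp_rot: [0.0, 0.676, 0.737, 0.001]
contact_force: [-1.0, -0.9, 6.5]
grip_width: 0.0478
gripper_force: 30.6
```

Emit:
{"name": "drive_tool", "arguments": {"increments": [{"xyz": [0,0,-0.02],"turn": [0,0,0],"jaw": 1},{"xyz": [0,0,-0.06],"turn": [0,0,0],"jaw": 1},{"xyz": [0,0,-0.1],"turn": [0,0,0],"jaw": 1},{"xyz": [0,0,-0.145],"turn": [0,0,0],"jaw": 1},{"xyz": [-0.01,0.004,-0.19],"turn": [0,0,0],"jaw": 1},{"xyz": [-0.025,0.01,-0.235],"turn": [0,0,0],"jaw": 1},{"xyz": [-0.045,0.02,-0.275],"turn": [0,0,0],"jaw": 1},{"xyz": [-0.07,0.03,-0.315],"turn": [0,0,0],"jaw": 1},{"xyz": [-0.1,0.043,-0.345],"turn": [0,0,0],"jaw": 1},{"xyz": [-0.135,0.058,-0.365],"turn": [0,0,0],"jaw": 1},{"xyz": [-0.175,0.075,-0.37],"turn": [0,0,0],"jaw": 1},{"xyz": [-0.22,0.094,-0.37],"turn": [0,0,0],"jaw": 1},{"xyz": [-0.265,0.113,-0.37],"turn": [0,0,0],"jaw": 1},{"xyz": [-0.31,0.132,-0.37],"turn": [0,0,0],"jaw": 1},{"xyz": [-0.35,0.149,-0.37],"turn": [0,0,0],"jaw": 1},{"xyz": [-0.39,0.166,-0.37],"turn": [0,0,0],"jaw": 1},{"xyz": [-0.42,0.179,-0.37],"turn": [0,0,0],"jaw": 1},{"xyz": [-0.433,0.185,-0.37],"turn": [0,0,0],"jaw": 1},{"xyz": [-0.433,0.185,-0.37],"turn": [0,0,0],"jaw": 1},{"xyz": [-0.433,0.185,-0.37],"turn": [0,0,0],"jaw": 1}]}}

```text
time_s: 17.8
tool_pos: [0.6526, -0.0686, 0.3985]
tcp_rot: [-0.001, 0.675, 0.738, 0.0]
contact_force: [0.1, 0.9, -0.7]
grip_width: 0.0482
gripper_force: 31.2
```

```bash
python3 - <<'E'
from h import *
print(get_state()["grip_width"],rel([.653,-.07,.306]))
E
```

```text
0.04815052853280617 (array([-0.0016,  0.0003,  0.0925]), array([0., 0., 0.]))
```

Emit:
{"name": "drive_tool", "arguments": {"increments": [{"xyz": [-0.002,0.008,0.04],"turn": [0,0,0],"jaw": 1},{"xyz": [-0.002,0.008,0.07],"turn": [0,0,0],"jaw": 1},{"xyz": [-0.002,0.008,0.085],"turn": [0,0,0],"jaw": 1},{"xyz": [-0.002,0.008,0.092],"turn": [0,0,0],"jaw": 1},{"xyz": [-0.002,0.008,0.092],"turn": [0,0,0],"jaw": 1},{"xyz": [-0.002,0.008,0.092],"turn": [0,0,0],"jaw": -0.4},{"xyz": [-0.002,0.008,0.092],"turn": [0,0,0],"jaw": -0.4},{"xyz": [-0.002,0.008,0.092],"turn": [0,0,0],"jaw": -0.4},{"xyz": [-0.002,0.008,0.092],"turn": [0,0,0],"jaw": -0.4},{"xyz": [-0.002,0.008,0.06],"turn": [0,0,0],"jaw": -0.4},{"xyz": [-0.002,0.008,0.02],"turn": [0,0,0],"jaw": -0.4},{"xyz": [-0.002,0.008,-0.01],"turn": [0,0,0],"jaw": -0.5},{"xyz": [-0.002,0.008,-0.01],"turn": [0,0,0],"jaw": -0.5}]}}

```text
time_s: 19.1
tool_pos: [0.6629, -0.0717, 0.4142]
tcp_rot: [0.003, 0.676, 0.737, 0.003]
contact_force: [0.0, -0.6, 1.2]
grip_width: 0.0638
gripper_force: 0.0
```

```bash
python3 - <<'E'
from h import *
im=grab_frame("wrist");cv2.imwrite("pics/w6.png",cv2.resize(im,(640,480)));print(get_state()["joint_pos"].round(2),rel([.649,-.024,.309],down(np.radians(-85))))
E
```

```text
[ 0.27  0.39 -0.38  1.34  0.14  1.43 -0.01] (array([ 0.0488, -0.0095,  0.1022]), array([ 0.0046, -0.0037,  1.5703]))
```

View pics/w6.png

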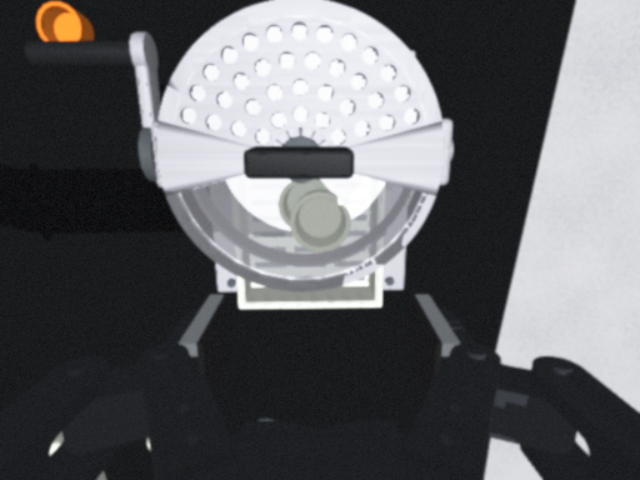

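Both stoppers are in the drum, the second resting partly on the first at (320,220). Next I'll grip the lid bar.

Emit:
{"name": "drive_tool", "arguments": {"increments": [{"xyz": [0.01,-0.002,0],"turn": [0,0,0.14],"jaw": -0.5},{"xyz": [0.02,-0.004,0],"turn": [0,0,0.28],"jaw": -0.5},{"xyz": [0.03,-0.006,0],"turn": [0,0,0.42],"jaw": -0.5},{"xyz": [0.04,-0.008,0],"turn": [0,0,0.56],"jaw": -0.5},{"xyz": [0.049,-0.0095,0],"turn": [0,0,0.7],"jaw": -0.5},{"xyz": [0.049,-0.0095,0],"turn": [0,0,0.84],"jaw": -0.5},{"xyz": [0.049,-0.0095,0],"turn": [0,0,0.98],"jaw": -0.5},{"xyz": [0.049,-0.0095,0],"turn": [0,0,1.12],"jaw": -0.5},{"xyz": [0.049,-0.0095,0],"turn": [0,0,1.26],"jaw": -0.5},{"xyz": [0.049,-0.0095,0],"turn": [0,0,1.4],"jaw": -0.5},{"xyz": [0.049,-0.0095,0],"turn": [0,0,1.52],"jaw": -0.5},{"xyz": [0.049,-0.0095,0],"turn": [0,0,1.57],"jaw": -0.5},{"xyz": [0.049,-0.0095,0.03],"turn": [0,0,1.57],"jaw": -0.5},{"xyz": [0.049,-0.0095,0.06],"turn": [0,0,1.57],"jaw": -0.5},{"xyz": [0.049,-0.0095,0.085],"turn": [0,0,1.57],"jaw": -0.5},{"xyz": [0.049,-0.0095,0.102],"turn": [0,0,1.57],"jaw": -0.5},{"xyz": [0.049,-0.0095,0.102],"turn": [0,0,1.57],"jaw": -0.5}]}}

```text
time_s: 20.85
tool_pos: [0.6452, -0.0242, 0.302]
tcp_rot: [0.0, 0.999, 0.044, -0.004]
contact_force: [0.3, 0.6, -0.5]
grip_width: 0.0641
gripper_force: 0.0
```

```bash
python3 - <<'E'
from h import *
print(get_state()["joint_pos"].round(2),rel([.649,-.024,.309],down(np.radians(-85))))
E
```

```text
[ 0.04  0.4  -0.14  1.56  0.06  1.2  -1.59] (array([ 0.0037,  0.0001, -0.007 ]), array([-0.0003,  0.0075,  0.0006]))
```

Emit:
{"name": "drive_tool", "arguments": {"increments": [{"xyz": [0.004,0,-0.007],"turn": [0,0.0075,0],"jaw": -0.5},{"xyz": [0.004,0,-0.007],"turn": [0,0.0075,0],"jaw": -0.5},{"xyz": [0.004,0,-0.007],"turn": [0,0.0075,0],"jaw": 1},{"xyz": [0.004,0,-0.007],"turn": [0,0.0075,0],"jaw": 1},{"xyz": [0.004,0,-0.007],"turn": [0,0.0075,0],"jaw": 1},{"xyz": [0.004,0,-0.007],"turn": [0,0.0075,0],"jaw": 1},{"xyz": [0.004,0,-0.007],"turn": [0,0.0075,0],"jaw": 1},{"xyz": [0.004,0,-0.007],"turn": [0,0.0075,0],"jaw": 1}], "squeeze": 60}}

```text
time_s: 21.65
tool_pos: [0.6515, -0.0238, 0.3138]
tcp_rot: [-0.0, 0.999, 0.044, 0.004]
contact_force: [-2.0, -0.7, 4.1]
grip_width: 0.0151
gripper_force: 59.7
```

Emit:
{"name": "drive_tool", "arguments": {"increments": [{"xyz": [0,0,0],"turn": [0,0,-0.06],"jaw": 1},{"xyz": [0,0,0],"turn": [0,0,-0.16],"jaw": 1},{"xyz": [0,0,0],"turn": [0,0,-0.28],"jaw": 1},{"xyz": [0,0,0],"turn": [0,0,-0.4],"jaw": 1},{"xyz": [0,0,0],"turn": [0,0,-0.52],"jaw": 1},{"xyz": [0,0,0],"turn": [0,0,-0.64],"jaw": 1},{"xyz": [0,0,0],"turn": [0,0,-0.76],"jaw": 1},{"xyz": [0,0,0],"turn": [0,0,-0.88],"jaw": 1},{"xyz": [0,0,0],"turn": [0,0,-1.0],"jaw": 1},{"xyz": [0,0,0],"turn": [0,0,-1.12],"jaw": 1},{"xyz": [0,0,0],"turn": [0,0,-1.24],"jaw": 1},{"xyz": [0,0,0],"turn": [0,0,-1.36],"jaw": 1},{"xyz": [0,0,0],"turn": [0,0,-1.48],"jaw": 1},{"xyz": [0,0,0],"turn": [0,0,-1.57],"jaw": 1},{"xyz": [0,0,0],"turn": [0,0,-1.57],"jaw": 1}]}}

```text
time_s: 23.15
tool_pos: [0.6486, -0.0212, 0.3138]
tcp_rot: [-0.001, 0.674, 0.739, 0.002]
contact_force: [-13.0, 2.9, 10.5]
grip_width: 0.0146
gripper_force: 60.6
```

```bash
python3 - <<'E'
from h import *
s=get_state();print(s["torque"],s["contact_force"],s["joint_pos"].round(2),rel([.649,-.024,.309],down(np.radians(95))))
E
```

```text
[1.16017705 2.76107214 0.11723492] [-13.02690183   2.85414251  10.52361175] [ 0.25  0.42 -0.44  1.52  0.18  1.24 -0.12] (array([-0.0028,  0.0001,  0.0048]), array([ 3.7000e-03, -1.2000e-03, -1.5666e+00]))
```

Emit:
{"name": "drive_tool", "arguments": {"increments": [{"xyz": [0,-0.002,0],"turn": [0,0,-0.06],"jaw": 1},{"xyz": [0,-0.003,0],"turn": [0,0,-0.16],"jaw": 1},{"xyz": [0,-0.003,0],"turn": [0,0,-0.28],"jaw": 1},{"xyz": [0,-0.003,0],"turn": [0,0,-0.4],"jaw": 1},{"xyz": [0,-0.003,0],"turn": [0,0,-0.52],"jaw": 1},{"xyz": [0,-0.003,0],"turn": [0,0,-0.64],"jaw": 1},{"xyz": [0,-0.003,0],"turn": [0,0,-0.76],"jaw": 1},{"xyz": [0,-0.003,0],"turn": [0,0,-0.88],"jaw": 1},{"xyz": [0,-0.003,0],"turn": [0,0,-1.0],"jaw": 1},{"xyz": [0,-0.003,0],"turn": [0,0,-1.12],"jaw": 1},{"xyz": [0,-0.003,0],"turn": [0,0,-1.24],"jaw": 1},{"xyz": [0,-0.003,0],"turn": [0,0,-1.36],"jaw": 1},{"xyz": [0,-0.003,0],"turn": [0,0,-1.48],"jaw": 1},{"xyz": [0,-0.003,0],"turn": [0,0,-1.58],"jaw": 1},{"xyz": [0,-0.003,0],"turn": [0,0,-1.58],"jaw": 1},{"xyz": [0,-0.003,0],"turn": [0,0,-1.58],"jaw": 1}]}}

```text
time_s: 24.75
tool_pos: [0.646, -0.0241, 0.3138]
tcp_rot: [0.001, -0.048, 0.999, -0.0]
contact_force: [-11.6, -2.0, 10.0]
grip_width: 0.0149
gripper_force: 60.8
```

```bash
python3 - <<'E'
from h import *
s=get_state();print(s["torque"],s["contact_force"],s["joint_pos"].round(2),rel([.649,-.024,.309],down(np.radians(95))))
E
```

```text
[0.01190584 2.8671505  0.09187625] [-11.58103284  -1.97761815  10.04617996] [ 0.46  0.48 -0.75  1.52  0.34  1.28  1.34] (array([-0.003 , -0.0002,  0.0048]), array([-0.0006,  0.0016,  0.009 ]))
```

Emit:
{"name": "drive_tool", "arguments": {"increments": [{"xyz": [0,0,0],"turn": [0,0,0],"jaw": 0},{"xyz": [0,0,0],"turn": [0,0,0],"jaw": 0},{"xyz": [0,0,0],"turn": [0,0,0],"jaw": 0},{"xyz": [0,0,-0.04],"turn": [0,0,0],"jaw": 0},{"xyz": [0,0,-0.08],"turn": [0,0,0],"jaw": 0},{"xyz": [0.02,0.01,-0.09],"turn": [0,0,0],"jaw": 0},{"xyz": [0.06,0.025,-0.09],"turn": [0,0,0],"jaw": 0},{"xyz": [0.1,0.042,-0.09],"turn": [0,0,0],"jaw": 0},{"xyz": [0.135,0.058,-0.09],"turn": [0,0,0],"jaw": 0},{"xyz": [0.163,0.0695,-0.09],"turn": [0,0,0],"jaw": 0},{"xyz": [0.163,0.0695,-0.09],"turn": [0,0,0],"jaw": 0},{"xyz": [0.163,0.0695,-0.09],"turn": [0,0,0],"jaw": 0}]}}

```text
time_s: 25.95
tool_pos: [0.479, 0.0295, 0.4025]
tcp_rot: [0.004, -0.048, 0.999, -0.0]
contact_force: [-0.0, -0.3, 0.3]
grip_width: 0.0427
gripper_force: 0.0
```

```bash
python3 - <<'E'
from h import *
c=get_calibration("wrist");im=grab_frame("wrist");np.savez("w7.npz",im=im,K=c["K"],pose=c["pose"]);s=get_state();print(s["tool_pos"],s["joint_pos"].round(2))
cv2.imwrite("pics/w7.png",cv2.resize(im,(640,480)));print(proj(c,(.4774,.031,.22))*1.25,proj(c,(.445,.0275,.22))*1.25,rel([.4774,.031,.22],down(np.radians(95.1))))
E
```

```text
[0.4795216  0.02911994 0.40229785] [ 0.61  0.1  -0.85  1.75  0.08  1.32  1.41]
[321.17443459 215.69299419] [320.75628784 173.42124913] (array([0.0035, 0.0022, 0.1823]), array([-0.0005,  0.0086,  0.0066]))
```

View pics/w7.png

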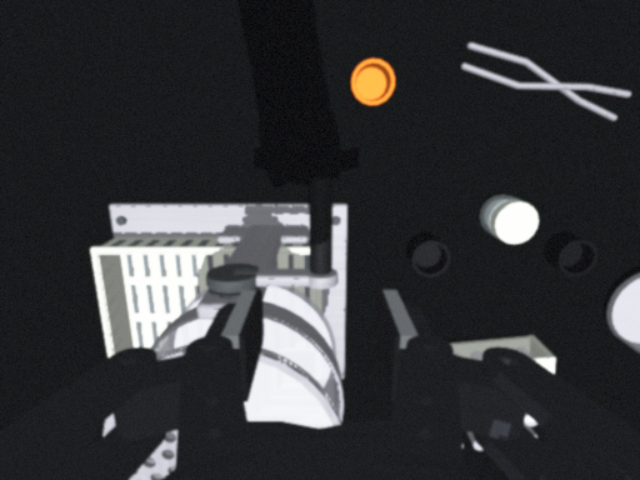

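The handle runs from (320,180) to (322,275), and my predicted point (321,216) lies on it. I'll go down and grip it.

Emit:
{"name": "drive_tool", "arguments": {"increments": [{"xyz": [0.003,0.002,0.03],"turn": [0,0.008,0.006],"jaw": -0.1},{"xyz": [0.003,0.002,0.07],"turn": [0,0.008,0.006],"jaw": -0.1},{"xyz": [0.003,0.002,0.105],"turn": [0,0.008,0.006],"jaw": -0.1},{"xyz": [0.003,0.002,0.135],"turn": [0,0.008,0.006],"jaw": -0.1},{"xyz": [0.003,0.002,0.16],"turn": [0,0.008,0.006],"jaw": -0.1},{"xyz": [0.003,0.002,0.175],"turn": [0,0.008,0.006],"jaw": -0.1},{"xyz": [0.003,0.002,0.182],"turn": [0,0.008,0.006],"jaw": -0.1},{"xyz": [0.003,0.002,0.182],"turn": [0,0.008,0.006],"jaw": -0.1},{"xyz": [0.003,0.002,0.182],"turn": [0,0.008,0.006],"jaw": 1},{"xyz": [0.003,0.002,0.182],"turn": [0,0.008,0.006],"jaw": 1},{"xyz": [0.003,0.002,0.182],"turn": [0,0.008,0.006],"jaw": 1},{"xyz": [0.003,0.002,0.182],"turn": [0,0.008,0.006],"jaw": 1},{"xyz": [0.003,0.002,0.182],"turn": [0,0.008,0.006],"jaw": 1},{"xyz": [0.003,0.002,0.182],"turn": [0,0.008,0.006],"jaw": 1}], "squeeze": 50}}

```text
time_s: 27.4
tool_pos: [0.478, 0.0304, 0.2213]
tcp_rot: [0.001, -0.045, 0.999, -0.001]
contact_force: [0.4, -4.4, 6.3]
grip_width: 0.0164
gripper_force: 48.9
```

```bash
python3 - <<'E'
from h import *
s=get_state();print(s["torque"],s["contact_force"],s["grip_width"],s["joint_pos"].round(2),rel([.4774,.031,.22],down(np.radians(95.1))))
for p in np.arange(0,1.01,.1): print(round(p*np.pi,2),(0.07*(np.cos(p*np.pi)-1)).round(4),(-.07*np.sin(p*np.pi)).round(4))
E
```

```text
[-0.99670022  0.0303611   0.126437  ] [ 0.41171119 -4.44254712  6.31424286] 0.016449611808993264 [ 0.52  0.29 -0.82  2.    0.26  0.96  1.22] (array([0.0006, 0.0007, 0.0013]), array([-0.002 ,  0.0018,  0.0002]))
0.0 0.0 -0.0
0.31 -0.0034 -0.0216
0.63 -0.0134 -0.0411
0.94 -0.0289 -0.0566
1.26 -0.0484 -0.0666
1.57 -0.07 -0.07
1.88 -0.0916 -0.0666
2.2 -0.1111 -0.0566
2.51 -0.1266 -0.0411
2.83 -0.1366 -0.0216
3.14 -0.14 -0.0
```

Emit:
{"name": "drive_tool", "arguments": {"increments": [{"xyz": [0,-0.0002,-0.0055],"turn": [0,0,0],"jaw": 1},{"xyz": [0,-0.0009,-0.011],"turn": [0,0,0],"jaw": 1},{"xyz": [0,-0.0019,-0.0163],"turn": [0,0,0],"jaw": 1},{"xyz": [0,-0.0034,-0.0216],"turn": [0,0,0],"jaw": 1},{"xyz": [0,-0.0053,-0.0268],"turn": [0,0,0],"jaw": 1},{"xyz": [0,-0.0076,-0.0318],"turn": [0,0,0],"jaw": 1},{"xyz": [0,-0.0134,-0.0411],"turn": [0,0,0],"jaw": 1},{"xyz": [0,-0.0205,-0.0495],"turn": [0,0,0],"jaw": 1},{"xyz": [0,-0.0289,-0.0566],"turn": [0,0,0],"jaw": 1},{"xyz": [0,-0.0382,-0.0624],"turn": [0,0,0],"jaw": 1},{"xyz": [0,-0.0484,-0.0666],"turn": [0,0,0],"jaw": 1},{"xyz": [0,-0.059,-0.0691],"turn": [0,0,0],"jaw": 1},{"xyz": [0,-0.07,-0.07],"turn": [0,0,0],"jaw": 1},{"xyz": [0,-0.07,-0.07],"turn": [0,0,0],"jaw": 1}]}}

```text
time_s: 28.8
tool_pos: [0.4866, -0.0304, 0.2963]
tcp_rot: [0.004, -0.048, 0.999, 0.004]
contact_force: [-9.9, 15.6, 34.6]
grip_width: 0.0162
gripper_force: 55.3
```

```bash
python3 - <<'E'
from h import *
s=get_state();print(s["torque"],s["contact_force"],s["grip_width"],s["joint_pos"].round(2),rel([.4836,-.039,.29],down(np.radians(95.1))))
E
```

```text
[ 3.91700277  1.88776759 -0.01618165] [-9.87294895 15.64034896 34.64238767] 0.01622822753868398 [ 0.67  0.2  -0.82  1.9   0.15  1.1   1.46] (array([ 0.0039, -0.0083,  0.0062]), array([0.007 , 0.0091, 0.0062]))
```

Emit:
{"name": "drive_tool", "arguments": {"increments": [{"xyz": [0,-0.002,-0.004],"turn": [0,0,0],"jaw": 1},{"xyz": [0,-0.006,-0.008],"turn": [0,0,0],"jaw": 1},{"xyz": [0,-0.011,-0.008],"turn": [0,0,0],"jaw": 1},{"xyz": [0,-0.0165,-0.0065],"turn": [0,0,0],"jaw": 1},{"xyz": [0,-0.0216,-0.0045],"turn": [0,0,0],"jaw": 1},{"xyz": [0,-0.0268,-0.0025],"turn": [0,0,0],"jaw": 1},{"xyz": [0,-0.0318,-0.0005],"turn": [0,0,0],"jaw": 1},{"xyz": [0,-0.0366,0.0025],"turn": [0,0,0],"jaw": 1},{"xyz": [0,-0.0411,0.0055],"turn": [0,0,0],"jaw": 1},{"xyz": [0,-0.0455,0.009],"turn": [0,0,0],"jaw": 1},{"xyz": [0,-0.0495,0.0125],"turn": [0,0,0],"jaw": 1}], "squeeze": 60}}

```text
time_s: 29.9
tool_pos: [0.4915, -0.0814, 0.2807]
tcp_rot: [0.004, -0.048, 0.999, 0.003]
contact_force: [0.3, 13.8, 16.5]
grip_width: 0.0159
gripper_force: 71.1
```

```bash
python3 - <<'E'
from h import *
s=get_state();print(s["torque"],s["contact_force"],s["grip_width"],s["joint_pos"].round(2));d=s["tool_pos"]-[.6483,-.024,.22];a=np.radians(5.1);y=-np.sin(a)*d[0]+np.cos(a)*d[1];print("stand y,z",y,d[2],np.degrees(np.arctan2(d[2],y)),np.hypot(y,d[2]))
E
```

```text
[ 3.87370915 -0.06584571  0.20060079] [ 0.3119265  13.83301495 16.52565934] 0.015885518223552924 [ 0.72  0.23 -0.78  1.9   0.18  1.08  1.54]
stand y,z -0.04326024333163411 0.06066700291955959 125.49179334723357 0.07451130046076264
```

Emit:
{"name": "drive_tool", "arguments": {"increments": [{"xyz": [0,-0.0045,0.005],"turn": [0,0,0],"jaw": 1},{"xyz": [0,-0.008,0.0095],"turn": [0,0,0],"jaw": 1},{"xyz": [0,-0.0115,0.014],"turn": [0,0,0],"jaw": 1},{"xyz": [0,-0.0145,0.019],"turn": [0,0,0],"jaw": 1},{"xyz": [0,-0.017,0.024],"turn": [0,0,0],"jaw": 1},{"xyz": [0,-0.019,0.0295],"turn": [0,0,0],"jaw": 1},{"xyz": [0,-0.0205,0.035],"turn": [0,0,0],"jaw": 1},{"xyz": [0,-0.0215,0.0405],"turn": [0,0,0],"jaw": 1},{"xyz": [0,-0.022,0.046],"turn": [0,0,0],"jaw": 1},{"xyz": [0,-0.022,0.052],"turn": [0,0,0],"jaw": 1},{"xyz": [0,-0.022,0.058],"turn": [0,0,0],"jaw": 1},{"xyz": [0,-0.0215,0.062],"turn": [0,0,0],"jaw": 1},{"xyz": [0,-0.0215,0.064],"turn": [0,0,0],"jaw": 1},{"xyz": [0,-0.0215,0.064],"turn": [0,0,0],"jaw": 1}]}}

```text
time_s: 31.3
tool_pos: [0.4943, -0.1087, 0.2172]
tcp_rot: [0.005, -0.045, 0.999, -0.0]
contact_force: [3.6, -1.4, 14.0]
grip_width: 0.0157
gripper_force: 86.8
```

```bash
cat >> h.py <<'E'
def crank():
    s=get_state();d=s["tool_pos"]-[.6483,-.024,.22];a=np.radians(5.1);y=-np.sin(a)*d[0]+np.cos(a)*d[1]
    print("F",s["contact_force"].round(1),"w",s["grip_width"],"stand y,z",y.round(4),d[2].round(4),"phi",np.degrees(np.arctan2(d[2],y)).round(1),"r",np.hypot(y,d[2]).round(4),"t",s["time_s"])
E
python3 - <<'E'
from h import *
crank();im=grab_frame("scene");cv2.imwrite("pics/s2.png",cv2.resize(im[90:310,120:360],(720,660))[:600])
E
```

```text
F [ 3.6 -1.4 14. ] w 0.01566759620108204 stand y,z -0.0707 -0.0028 phi -177.7 r 0.0707 t 31.3
```

View pics/s2.png

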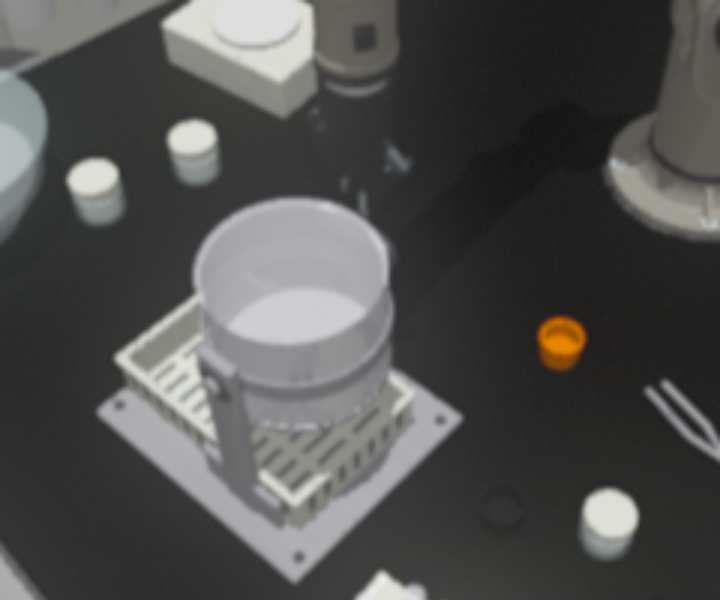

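The drum is upside down, with its clear bottom up at (290,260) in the crop and nothing fallen into the basket. I'll press on gently to reach the stop, then hold for over 2 s.

Emit:
{"name": "drive_tool", "arguments": {"increments": [{"xyz": [0,0,0.003],"turn": [0,0,0],"jaw": 1},{"xyz": [0,0,0.006],"turn": [0,0,0],"jaw": 1},{"xyz": [0,0,0.009],"turn": [0,0,0],"jaw": 1},{"xyz": [0,0,0.009],"turn": [0,0,0],"jaw": 1},{"xyz": [0,0,0.009],"turn": [0,0,0],"jaw": 1}]}}

```text
time_s: 31.85
tool_pos: [0.4953, -0.1088, 0.2129]
tcp_rot: [0.006, -0.045, 0.999, -0.003]
contact_force: [-13.6, -2.1, 57.2]
grip_width: 0.0153
gripper_force: 109.1
```

```bash
python3 -c "
from h import *
crank()"
```

```text
F [-13.6  -2.1  57.2] w 0.015329611174199556 stand y,z -0.0708 -0.0071 phi -174.3 r 0.0712 t 31.85
```

Emit:
{"name": "drive_tool", "arguments": {"increments": [{"xyz": [0,0,0],"turn": [0,0,0],"jaw": 1},{"xyz": [0,0,0],"turn": [0,0,0],"jaw": 1},{"xyz": [0,0,0],"turn": [0,0,0],"jaw": 1},{"xyz": [0,0,0],"turn": [0,0,0],"jaw": 1},{"xyz": [0,0,0],"turn": [0,0,0],"jaw": 1},{"xyz": [0,0,0],"turn": [0,0,0],"jaw": 1},{"xyz": [0,0,0],"turn": [0,0,0],"jaw": 1},{"xyz": [0,0,0],"turn": [0,0,0],"jaw": 1},{"xyz": [0,0,0],"turn": [0,0,0],"jaw": 1},{"xyz": [0,0,0],"turn": [0,0,0],"jaw": 1},{"xyz": [0,0,0],"turn": [0,0,0],"jaw": 1},{"xyz": [0,0,0],"turn": [0,0,0],"jaw": 1},{"xyz": [0,0,0],"turn": [0,0,0],"jaw": 1},{"xyz": [0,0,0],"turn": [0,0,0],"jaw": 1},{"xyz": [0,0,0],"turn": [0,0,0],"jaw": 1},{"xyz": [0,0,0],"turn": [0,0,0],"jaw": 1},{"xyz": [0,0,0],"turn": [0,0,0],"jaw": 1},{"xyz": [0,0,0],"turn": [0,0,0],"jaw": 1},{"xyz": [0,0,0],"turn": [0,0,0],"jaw": 1},{"xyz": [0,0,0],"turn": [0,0,0],"jaw": 1}]}}

```text
time_s: 33.85
tool_pos: [0.4951, -0.1087, 0.2127]
tcp_rot: [0.006, -0.044, 0.999, -0.002]
contact_force: [-14.3, 0.4, 56.0]
grip_width: 0.0161
gripper_force: 99.8
```

Emit:
{"name": "drive_tool", "arguments": {"increments": [{"xyz": [0,0,0],"turn": [0,0,0],"jaw": 1},{"xyz": [0,0,0],"turn": [0,0,0],"jaw": 1},{"xyz": [0,0,0],"turn": [0,0,0],"jaw": 1},{"xyz": [0,0,0],"turn": [0,0,0],"jaw": 1},{"xyz": [0,0,0],"turn": [0,0,0],"jaw": 1}]}}

```text
time_s: 34.35
tool_pos: [0.4951, -0.1087, 0.2128]
tcp_rot: [0.006, -0.044, 0.999, -0.002]
contact_force: [-14.2, -0.3, 54.8]
grip_width: 0.0155
gripper_force: 99.8
```

```bash
python3 -c "
from h import *
crank()"
```

```text
F [-14.2  -0.3  54.8] w 0.015510445557232449 stand y,z -0.0707 -0.0072 phi -174.2 r 0.0711 t 34.35
```

Emit:
{"name": "drive_tool", "arguments": {"increments": [{"xyz": [0,0,-0.006],"turn": [0,0,0],"jaw": 1},{"xyz": [0,0.0002,-0.013],"turn": [0,0,0],"jaw": 1},{"xyz": [0,0.0009,-0.019],"turn": [0,0,0],"jaw": 1},{"xyz": [0,0.002,-0.0245],"turn": [0,0,0],"jaw": 1},{"xyz": [0,0.0034,-0.03],"turn": [0,0,0],"jaw": 1},{"xyz": [0,0.0053,-0.035],"turn": [0,0,0],"jaw": 1},{"xyz": [0,0.0076,-0.04],"turn": [0,0,0],"jaw": 1},{"xyz": [0,0.0103,-0.0455],"turn": [0,0,0],"jaw": 1},{"xyz": [0,0.0134,-0.0505],"turn": [0,0,0],"jaw": 1},{"xyz": [0,0.0168,-0.055],"turn": [0,0,0],"jaw": 1},{"xyz": [0,0.0205,-0.0595],"turn": [0,0,0],"jaw": 1},{"xyz": [0,0.0245,-0.063],"turn": [0,0,0],"jaw": 1},{"xyz": [0,0.029,-0.0665],"turn": [0,0,0],"jaw": 1}]}}

```text
time_s: 35.65
tool_pos: [0.4858, -0.0881, 0.2708]
tcp_rot: [-0.002, -0.042, 0.999, -0.005]
contact_force: [-1.8, -23.5, -1.2]
grip_width: 0.0159
gripper_force: 77.6
```

```bash
python3 -c "
from h import *
crank()"
```

```text
F [ -1.8 -23.5  -1.2] w 0.01592971331554174 stand y,z -0.0494 0.0508 phi 134.2 r 0.0709 t 35.65
```

Emit:
{"name": "drive_tool", "arguments": {"increments": [{"xyz": [0,0.005,-0.0035],"turn": [0,0,0],"jaw": 1},{"xyz": [0,0.0095,-0.0065],"turn": [0,0,0],"jaw": 1},{"xyz": [0,0.015,-0.0095],"turn": [0,0,0],"jaw": 1},{"xyz": [0,0.0207,-0.0117],"turn": [0,0,0],"jaw": 1},{"xyz": [0,0.0267,-0.0135],"turn": [0,0,0],"jaw": 1},{"xyz": [0,0.0327,-0.015],"turn": [0,0,0],"jaw": 1},{"xyz": [0,0.039,-0.0157],"turn": [0,0,0],"jaw": 1},{"xyz": [0,0.045,-0.016],"turn": [0,0,0],"jaw": 1},{"xyz": [0,0.051,-0.0157],"turn": [0,0,0],"jaw": 1},{"xyz": [0,0.0573,-0.015],"turn": [0,0,0],"jaw": 1},{"xyz": [0,0.0633,-0.0135],"turn": [0,0,0],"jaw": 1},{"xyz": [0,0.0693,-0.0117],"turn": [0,0,0],"jaw": 1},{"xyz": [0,0.075,-0.0093],"turn": [0,0,0],"jaw": 1},{"xyz": [0,0.0805,-0.0065],"turn": [0,0,0],"jaw": 1},{"xyz": [0,0.086,-0.003],"turn": [0,0,0],"jaw": 1},{"xyz": [0,0.0906,0.0006],"turn": [0,0,0],"jaw": 1}]}}

```text
time_s: 37.25
tool_pos: [0.4829, 0.0049, 0.2729]
tcp_rot: [0.004, -0.043, 0.999, -0.004]
contact_force: [8.7, -15.1, 3.5]
grip_width: 0.0157
gripper_force: 82.8
```

```bash
python3 -c "
from h import *
crank()"
```

```text
F [  8.7 -15.1   3.5] w 0.015708402765782087 stand y,z 0.0435 0.0529 phi 50.6 r 0.0685 t 37.25
```

Emit:
{"name": "drive_tool", "arguments": {"increments": [{"xyz": [0,0.0045,0.0043],"turn": [0,0,0],"jaw": 1},{"xyz": [0,0.0088,0.0088],"turn": [0,0,0],"jaw": 1},{"xyz": [0,0.0125,0.0138],"turn": [0,0,0],"jaw": 1},{"xyz": [0,0.0159,0.0189],"turn": [0,0,0],"jaw": 1},{"xyz": [0,0.0188,0.0244],"turn": [0,0,0],"jaw": 1},{"xyz": [0,0.0211,0.0301],"turn": [0,0,0],"jaw": 1},{"xyz": [0,0.023,0.036],"turn": [0,0,0],"jaw": 1},{"xyz": [0,0.0243,0.0421],"turn": [0,0,0],"jaw": 1},{"xyz": [0,0.025,0.048],"turn": [0,0,0],"jaw": 1},{"xyz": [0,0.0254,0.0544],"turn": [0,0,0],"jaw": 1},{"xyz": [0,0.0254,0.06],"turn": [0,0,0],"jaw": 1},{"xyz": [0,0.0254,0.066],"turn": [0,0,0],"jaw": 1},{"xyz": [0,0.0254,0.066],"turn": [0,0,0],"jaw": 1}]}}

```text
time_s: 38.55
tool_pos: [0.4821, 0.0309, 0.2098]
tcp_rot: [0.005, -0.042, 0.999, -0.004]
contact_force: [-0.8, -18.0, 38.2]
grip_width: 0.016
gripper_force: 105.1
```

```bash
python3 -c "
from h import *
crank()"
```

```text
F [ -0.8 -18.   38.2] w 0.015988584146528446 stand y,z 0.0695 -0.0102 phi -8.3 r 0.0702 t 38.55
```

Emit:
{"name": "drive_tool", "arguments": {"increments": [{"xyz": [0,-0.002,-0.006],"turn": [0,0,0],"jaw": 1},{"xyz": [0,-0.002,-0.006],"turn": [0,0,0],"jaw": 0},{"xyz": [0,-0.002,-0.006],"turn": [0,0,0],"jaw": 0},{"xyz": [0,-0.002,-0.006],"turn": [0,0,0],"jaw": 0},{"xyz": [0,-0.002,-0.006],"turn": [0,0,0],"jaw": 0},{"xyz": [0,-0.002,-0.03],"turn": [0,0,0],"jaw": 0},{"xyz": [0,-0.002,-0.07],"turn": [0,0,0],"jaw": 0},{"xyz": [0,-0.002,-0.11],"turn": [0,0,0],"jaw": 0},{"xyz": [0,-0.002,-0.15],"turn": [0,0,0],"jaw": 0},{"xyz": [0,-0.002,-0.19],"turn": [0,0,0],"jaw": 0},{"xyz": [-0.02,-0.01,-0.2],"turn": [0,0,0],"jaw": 0},{"xyz": [-0.06,-0.026,-0.2],"turn": [0,0,0],"jaw": 0},{"xyz": [-0.06,-0.026,-0.2],"turn": [0,0,0],"jaw": 0}]}}

```text
time_s: 39.85
tool_pos: [0.5421, 0.0122, 0.4029]
tcp_rot: [-0.001, -0.043, 0.999, 0.001]
contact_force: [-0.9, -0.0, -0.8]
grip_width: 0.0427
gripper_force: 0.0
```

```bash
python3 - <<'E'
from h import *
c=get_calibration("wrist");im=grab_frame("wrist");cv2.imwrite("pics/w8.png",cv2.resize(im,(640,480)));crank()
print(proj(c,(.6483,-.024,.318))*1.25,rel([.6485,-.024,.311],down(np.radians(95.3))))
E
```

```text
F [-0.1  1.2  0.1] w 0.042462129537164245 stand y,z 0.0474 0.1829 phi 75.5 r 0.1889 t 39.9
[244.51075036 418.59733137] (array([-0.105 , -0.0476,  0.0915]), array([ 0.0023, -0.0029, -0.0038]))
```

View pics/w8.png

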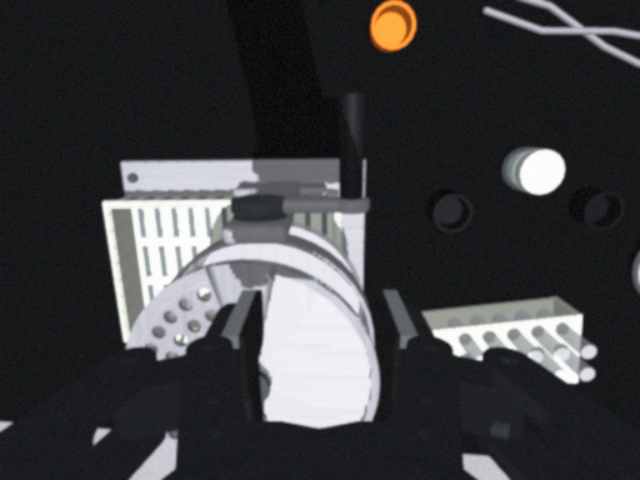

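The drum is upright again, with the perforated side over the mouth at (180,320) and the crank level. The basket is empty, so both stoppers are still inside. Next is the lid.

Emit:
{"name": "drive_tool", "arguments": {"increments": [{"xyz": [-0.035,-0.016,0],"turn": [0.002,-0.003,-0.004],"jaw": -0.2},{"xyz": [-0.07,-0.032,0],"turn": [0.002,-0.003,-0.004],"jaw": -0.2},{"xyz": [-0.105,-0.0476,0.01],"turn": [0.002,-0.003,-0.004],"jaw": -0.2},{"xyz": [-0.105,-0.0476,0.04],"turn": [0.002,-0.003,-0.004],"jaw": -0.2},{"xyz": [-0.105,-0.0476,0.07],"turn": [0.002,-0.003,-0.004],"jaw": -0.2},{"xyz": [-0.105,-0.0476,0.091],"turn": [0.002,-0.003,-0.004],"jaw": -0.2},{"xyz": [-0.105,-0.0476,0.091],"turn": [0.002,-0.003,-0.004],"jaw": -0.2},{"xyz": [-0.105,-0.0476,0.091],"turn": [0.002,-0.003,-0.004],"jaw": 1},{"xyz": [-0.105,-0.0476,0.091],"turn": [0.002,-0.003,-0.004],"jaw": 1},{"xyz": [-0.105,-0.0476,0.091],"turn": [0.002,-0.003,-0.004],"jaw": 1},{"xyz": [-0.105,-0.0476,0.091],"turn": [0.002,-0.003,-0.004],"jaw": 1},{"xyz": [-0.105,-0.0476,0.091],"turn": [0.002,-0.003,-0.004],"jaw": 1}], "squeeze": 60}}

```text
time_s: 41.1
tool_pos: [0.6484, -0.0245, 0.3158]
tcp_rot: [0.003, -0.046, 0.999, -0.002]
contact_force: [-2.6, -4.2, 6.0]
grip_width: 0.0143
gripper_force: 59.5
```

Emit:
{"name": "drive_tool", "arguments": {"increments": [{"xyz": [0,0,0],"turn": [0,0,0.06],"jaw": 1},{"xyz": [0,0,0],"turn": [0,0,0.16],"jaw": 1},{"xyz": [0,0,0],"turn": [0,0,0.28],"jaw": 1},{"xyz": [0,0,0],"turn": [0,0,0.4],"jaw": 1},{"xyz": [0,0,0],"turn": [0,0,0.52],"jaw": 1},{"xyz": [0,0,0],"turn": [0,0,0.64],"jaw": 1},{"xyz": [0,0,0],"turn": [0,0,0.76],"jaw": 1},{"xyz": [0,0,0],"turn": [0,0,0.88],"jaw": 1},{"xyz": [0,0,0],"turn": [0,0,1.0],"jaw": 1},{"xyz": [0,0,0],"turn": [0,0,1.12],"jaw": 1},{"xyz": [0,0,0],"turn": [0,0,1.24],"jaw": 1},{"xyz": [0,0,0],"turn": [0,0,1.36],"jaw": 1},{"xyz": [0,0,0],"turn": [0,0,1.48],"jaw": 1},{"xyz": [0,0,0],"turn": [0,0,1.57],"jaw": 1},{"xyz": [0,0,0],"turn": [0,0,1.57],"jaw": 1}]}}

```text
time_s: 42.6
tool_pos: [0.6485, -0.0239, 0.3157]
tcp_rot: [0.003, 0.674, 0.739, 0.001]
contact_force: [-0.3, -3.3, 5.7]
grip_width: 0.0147
gripper_force: 60.4
```

```bash
python3 - <<'E'
from h import *
s=get_state();print(s["contact_force"],s["joint_pos"].round(2),rel([.649,-.024,.309],down(np.radians(-84.8))))
E
```

```text
[-0.32804262 -3.3498514   5.6606696 ] [ 0.27  0.42 -0.46  1.52  0.2   1.24 -0.13] (array([-0.0001,  0.0004,  0.0067]), array([ 0.0075, -0.0016,  1.5727]))
```

Emit:
{"name": "drive_tool", "arguments": {"increments": [{"xyz": [0,0,0],"turn": [0,0,0.06],"jaw": 1},{"xyz": [0,0,0],"turn": [0,0,0.16],"jaw": 1},{"xyz": [0,0,0],"turn": [0,0,0.28],"jaw": 1},{"xyz": [0,0,0],"turn": [0,0,0.4],"jaw": 1},{"xyz": [0,0,0],"turn": [0,0,0.52],"jaw": 1},{"xyz": [0,0,0],"turn": [0,0,0.64],"jaw": 1},{"xyz": [0,0,0],"turn": [0,0,0.76],"jaw": 1},{"xyz": [0,0,0],"turn": [0,0,0.88],"jaw": 1},{"xyz": [0,0,0],"turn": [0,0,1.0],"jaw": 1},{"xyz": [0,0,0],"turn": [0,0,1.12],"jaw": 1},{"xyz": [0,0,0],"turn": [0,0,1.24],"jaw": 1},{"xyz": [0,0,0],"turn": [0,0,1.36],"jaw": 1},{"xyz": [0,0,0],"turn": [0,0,1.48],"jaw": 1},{"xyz": [0,0,0],"turn": [0,0,1.58],"jaw": 1},{"xyz": [0,0,0],"turn": [0,0,1.58],"jaw": 1},{"xyz": [0,0,0],"turn": [0,0,1.58],"jaw": 1}]}}

```text
time_s: 44.2
tool_pos: [0.6488, -0.0236, 0.3156]
tcp_rot: [0.001, 0.999, 0.043, 0.003]
contact_force: [0.4, -2.8, 5.2]
grip_width: 0.0143
gripper_force: 60.5
```

```bash
python3 - <<'E'
from h import *
s=get_state();print(s["contact_force"],s["torque"],s["joint_pos"].round(2),rel([.649,-.024,.309],down(np.radians(-84.8))))
E
```

```text
[ 0.43768577 -2.8065196   5.19784506] [-0.49877706  0.1802282  -0.21470555] [ 0.06  0.39 -0.16  1.54  0.07  1.21 -1.6 ] (array([0.0001, 0.0004, 0.0066]), array([ 0.003 , -0.0066, -0.0038]))
```

Emit:
{"name": "drive_tool", "arguments": {"increments": [{"xyz": [0,0,0],"turn": [0,0,0],"jaw": 0},{"xyz": [0,0,0],"turn": [0,0,0],"jaw": 0},{"xyz": [0,0,0],"turn": [0,0,0],"jaw": 0},{"xyz": [0,0,-0.04],"turn": [0,0,0],"jaw": 0},{"xyz": [0,0,-0.085],"turn": [0,0,0],"jaw": 0},{"xyz": [-0.02,-0.008,-0.09],"turn": [0,0,-0.13],"jaw": 0},{"xyz": [-0.04,-0.016,-0.09],"turn": [0,0,-0.26],"jaw": 0},{"xyz": [-0.06,-0.025,-0.09],"turn": [0,0,-0.39],"jaw": 0},{"xyz": [-0.08,-0.033,-0.09],"turn": [0,0,-0.52],"jaw": 0},{"xyz": [-0.1,-0.041,-0.09],"turn": [0,0,-0.65],"jaw": 0},{"xyz": [-0.12,-0.05,-0.09],"turn": [0,0,-0.78],"jaw": 0},{"xyz": [-0.14,-0.058,-0.09],"turn": [0,0,-0.91],"jaw": 0},{"xyz": [-0.155,-0.064,-0.09],"turn": [0,0,-1.04],"jaw": 0},{"xyz": [-0.166,-0.069,-0.09],"turn": [0,0,-1.17],"jaw": 0},{"xyz": [-0.166,-0.069,-0.09],"turn": [0,0,-1.3],"jaw": 0},{"xyz": [-0.166,-0.069,-0.09],"turn": [0,0,-1.43],"jaw": 0},{"xyz": [-0.166,-0.069,-0.09],"turn": [0,0,-1.57],"jaw": 0},{"xyz": [-0.166,-0.069,-0.09],"turn": [0,0,-1.57],"jaw": 0}]}}

```text
time_s: 46.0
tool_pos: [0.4759, 0.032, 0.4028]
tcp_rot: [0.002, 0.676, 0.737, 0.0]
contact_force: [0.1, -0.0, 0.0]
grip_width: 0.043
gripper_force: 0.0
```

Emit:
{"name": "drive_tool", "arguments": {"increments": [{"xyz": [0,0,0],"turn": [0,0,-0.14],"jaw": 0},{"xyz": [0,0,0],"turn": [0,0,-0.28],"jaw": 0},{"xyz": [0,0,0],"turn": [0,0,-0.42],"jaw": 0},{"xyz": [0,0,0],"turn": [0,0,-0.56],"jaw": 0},{"xyz": [0,0,0],"turn": [0,0,-0.7],"jaw": 0},{"xyz": [0,0,0],"turn": [0,0,-0.84],"jaw": 0},{"xyz": [0,0,0],"turn": [0,0,-0.98],"jaw": 0},{"xyz": [0,0,0],"turn": [0,0,-1.12],"jaw": 0},{"xyz": [0,0,0],"turn": [0,0,-1.26],"jaw": 0},{"xyz": [0,0,0],"turn": [0,0,-1.4],"jaw": 0},{"xyz": [0,0,0],"turn": [0,0,-1.54],"jaw": 0},{"xyz": [0,0,0],"turn": [0,0,-1.57],"jaw": 0},{"xyz": [0,0,0],"turn": [0,0,-1.57],"jaw": 0}]}}

```text
time_s: 47.3
tool_pos: [0.476, 0.0318, 0.4027]
tcp_rot: [0.001, -0.04, 0.999, -0.001]
contact_force: [0.1, -0.3, 0.1]
grip_width: 0.0428
gripper_force: 0.0
```

```bash
python3 - <<'E'
from h import *
s=get_state();print(s["joint_pos"].round(2),s["tool_pos"],rel([.4774,.031,.222],down(np.radians(95.1))))
E
```

```text
[ 0.19  0.05 -0.4   1.77  0.02  1.32  1.43] [0.47604591 0.0317942  0.40274517] (array([-0.0009, -0.0005,  0.1807]), array([-0.002 ,  0.0024, -0.0088]))
```

Emit:
{"name": "drive_tool", "arguments": {"increments": [{"xyz": [-0.001,0,0.03],"turn": [0,0.002,-0.009],"jaw": -0.1},{"xyz": [-0.001,0,0.07],"turn": [0,0.002,-0.009],"jaw": -0.1},{"xyz": [-0.001,0,0.105],"turn": [0,0.002,-0.009],"jaw": -0.1},{"xyz": [-0.001,0,0.135],"turn": [0,0.002,-0.009],"jaw": -0.1},{"xyz": [-0.001,0,0.16],"turn": [0,0.002,-0.009],"jaw": -0.1},{"xyz": [-0.001,0,0.175],"turn": [0,0.002,-0.009],"jaw": -0.1},{"xyz": [-0.001,0,0.182],"turn": [0,0.002,-0.009],"jaw": -0.1},{"xyz": [-0.001,0,0.182],"turn": [0,0.002,-0.009],"jaw": -0.1},{"xyz": [-0.001,0,0.182],"turn": [0,0.002,-0.009],"jaw": 1},{"xyz": [-0.001,0,0.182],"turn": [0,0.002,-0.009],"jaw": 1},{"xyz": [-0.001,0,0.182],"turn": [0,0.002,-0.009],"jaw": 1},{"xyz": [-0.001,0,0.182],"turn": [0,0.002,-0.009],"jaw": 1},{"xyz": [-0.001,0,0.182],"turn": [0,0.002,-0.009],"jaw": 1},{"xyz": [-0.001,0,0.182],"turn": [0,0.002,-0.009],"jaw": 1}], "squeeze": 60}}

```text
time_s: 48.7
tool_pos: [0.4784, 0.0304, 0.2219]
tcp_rot: [0.001, -0.046, 0.999, -0.002]
contact_force: [-0.2, -4.1, 6.9]
grip_width: 0.0159
gripper_force: 58.6
```

Emit:
{"name": "drive_tool", "arguments": {"increments": [{"xyz": [0,-0.0002,-0.0055],"turn": [0,0,0],"jaw": 1},{"xyz": [0,-0.0009,-0.011],"turn": [0,0,0],"jaw": 1},{"xyz": [0,-0.0019,-0.0163],"turn": [0,0,0],"jaw": 1},{"xyz": [0,-0.0034,-0.0216],"turn": [0,0,0],"jaw": 1},{"xyz": [0,-0.0053,-0.0268],"turn": [0,0,0],"jaw": 1},{"xyz": [0,-0.0076,-0.0325],"turn": [0,0,0],"jaw": 1},{"xyz": [0,-0.0134,-0.0425],"turn": [0,0,0],"jaw": 1},{"xyz": [0,-0.0205,-0.0515],"turn": [0,0,0],"jaw": 1},{"xyz": [0,-0.0289,-0.06],"turn": [0,0,0],"jaw": 1},{"xyz": [0,-0.0382,-0.066],"turn": [0,0,0],"jaw": 1},{"xyz": [0,-0.0484,-0.071],"turn": [0,0,0],"jaw": 1},{"xyz": [0,-0.059,-0.0745],"turn": [0,0,0],"jaw": 1},{"xyz": [0,-0.07,-0.076],"turn": [0,0,0],"jaw": 1}]}}

```text
time_s: 50.0
tool_pos: [0.4856, -0.0273, 0.3004]
tcp_rot: [0.003, -0.051, 0.999, 0.005]
contact_force: [7.1, 20.3, 13.8]
grip_width: 0.0154
gripper_force: 61.8
```

```bash
python3 -c "
from h import *
crank()"
```

```text
F [ 7.1 20.3 13.8] w 0.015384370050011443 stand y,z 0.0112 0.0804 phi 82.1 r 0.0812 t 50.0
```

Emit:
{"name": "drive_tool", "arguments": {"increments": [{"xyz": [0,-0.006,0.001],"turn": [0,0,0],"jaw": 1},{"xyz": [0,-0.012,0.002],"turn": [0,0,0],"jaw": 1},{"xyz": [0,-0.018,0.003],"turn": [0,0,0],"jaw": 1},{"xyz": [0,-0.024,0.005],"turn": [0,0,0],"jaw": 1},{"xyz": [0,-0.03,0.008],"turn": [0,0,0],"jaw": 1},{"xyz": [0,-0.035,0.011],"turn": [0,0,0],"jaw": 1},{"xyz": [0,-0.041,0.015],"turn": [0,0,0],"jaw": 1},{"xyz": [0,-0.047,0.019],"turn": [0,0,0],"jaw": 1},{"xyz": [0,-0.052,0.024],"turn": [0,0,0],"jaw": 1},{"xyz": [0,-0.054,0.027],"turn": [0,0,0],"jaw": 1},{"xyz": [0,-0.054,0.027],"turn": [0,0,0],"jaw": 1},{"xyz": [0,-0.054,0.027],"turn": [0,0,0],"jaw": 1},{"xyz": [0,-0.054,0.027],"turn": [0,0,0],"jaw": 1},{"xyz": [0,-0.054,0.027],"turn": [0,0,0],"jaw": 1},{"xyz": [0,-0.054,0.027],"turn": [0,0,0],"jaw": 1}]}}

```text
time_s: 51.5
tool_pos: [0.4919, -0.0894, 0.272]
tcp_rot: [0.004, -0.047, 0.999, 0.0]
contact_force: [4.5, 4.3, 4.5]
grip_width: 0.0159
gripper_force: 74.8
```

```bash
python3 - <<'E'
from h import *
crank();im=grab_frame("scene");cv2.imwrite("pics/s3.png",cv2.resize(im[110:300,130:330],(632,600)))
E
```

```text
F [4.5 4.3 4.5] w 0.01593498735458679 stand y,z -0.0512 0.052 phi 134.5 r 0.073 t 51.5
```

View pics/s3.png

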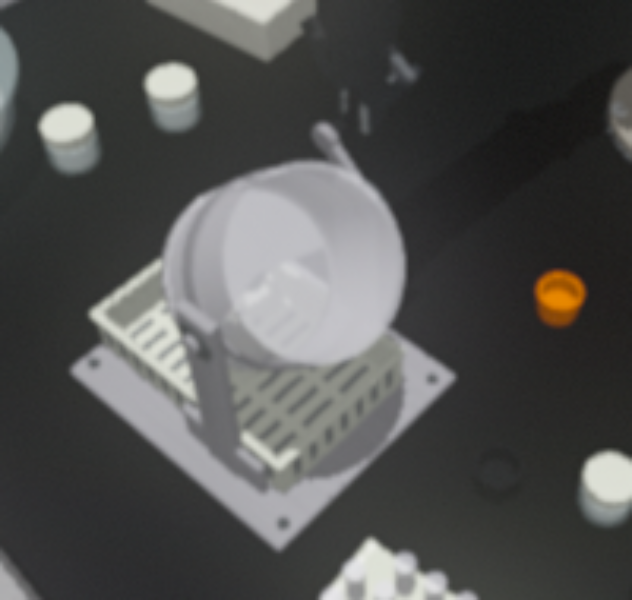

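Through the clear bottom something white shows at (285,290), but I can't tell if it's in the mouth or already in the basket. I'll rock the drum around this tilt to make sure it empties.

Emit:
{"name": "drive_tool", "arguments": {"increments": [{"xyz": [0,0.012,-0.011],"turn": [0,0,0],"jaw": 1},{"xyz": [0,0.012,-0.011],"turn": [0,0,0],"jaw": 1},{"xyz": [0,-0.006,0.006],"turn": [0,0,0],"jaw": 1},{"xyz": [0,-0.013,0.017],"turn": [0,0,0],"jaw": 1},{"xyz": [0,-0.013,0.017],"turn": [0,0,0],"jaw": 1},{"xyz": [0,0.01,-0.009],"turn": [0,0,0],"jaw": 1},{"xyz": [0,0.012,-0.011],"turn": [0,0,0],"jaw": 1},{"xyz": [0,-0.006,0.006],"turn": [0,0,0],"jaw": 1},{"xyz": [0,-0.013,0.017],"turn": [0,0,0],"jaw": 1},{"xyz": [0,-0.013,0.017],"turn": [0,0,0],"jaw": 1},{"xyz": [0,0,0],"turn": [0,0,0],"jaw": 1},{"xyz": [0,0,0],"turn": [0,0,0],"jaw": 1},{"xyz": [0,0,0],"turn": [0,0,0],"jaw": 1},{"xyz": [0,0,0],"turn": [0,0,0],"jaw": 1}]}}

```text
time_s: 52.95
tool_pos: [0.4921, -0.0911, 0.2721]
tcp_rot: [0.004, -0.047, 0.999, -0.001]
contact_force: [5.3, 0.2, 4.6]
grip_width: 0.0157
gripper_force: 70.9
```

```bash
python3 - <<'E'
from h import *
crank();im=grab_frame("scene");old=cv2.imread("pics/s3.png");new=cv2.resize(im[110:300,130:330],(632,600))
d=cv2.absdiff(old,new).max(2)>35
print([(b[0],b[1][4]) for b in blobs(d,60,99999)])
E
```

```text
F [5.3 0.2 4.6] w 0.015698256774744738 stand y,z -0.0529 0.0521 phi 135.4 r 0.0743 t 52.95
[([291.7, 161.1], 134), ([196.6, 200.0], 114)]
```

Nothing changed with the rocking, so the drum appears empty. I'll crank back upright.

Emit:
{"name": "drive_tool", "arguments": {"increments": [{"xyz": [0,0.005,-0.0035],"turn": [0,0,0],"jaw": 1},{"xyz": [0,0.0113,-0.0075],"turn": [0,0,0],"jaw": 1},{"xyz": [0,0.0165,-0.0105],"turn": [0,0,0],"jaw": 1},{"xyz": [0,0.022,-0.0133],"turn": [0,0,0],"jaw": 1},{"xyz": [0,0.0278,-0.0155],"turn": [0,0,0],"jaw": 1},{"xyz": [0,0.0336,-0.0173],"turn": [0,0,0],"jaw": 1},{"xyz": [0,0.0397,-0.0185],"turn": [0,0,0],"jaw": 1},{"xyz": [0,0.0458,-0.019],"turn": [0,0,0],"jaw": 1},{"xyz": [0,0.052,-0.019],"turn": [0,0,0],"jaw": 1},{"xyz": [0,0.0582,-0.0187],"turn": [0,0,0],"jaw": 1},{"xyz": [0,0.0643,-0.018],"turn": [0,0,0],"jaw": 1},{"xyz": [0,0.0704,-0.0166],"turn": [0,0,0],"jaw": 1},{"xyz": [0,0.0763,-0.0147],"turn": [0,0,0],"jaw": 1},{"xyz": [0,0.082,-0.0123],"turn": [0,0,0],"jaw": 1},{"xyz": [0,0.0875,-0.0095],"turn": [0,0,0],"jaw": 1},{"xyz": [0,0.0927,-0.0062],"turn": [0,0,0],"jaw": 1},{"xyz": [0,0.0976,-0.0024],"turn": [0,0,0],"jaw": 1}]}}

```text
time_s: 54.7
tool_pos: [0.4836, 0.0037, 0.276]
tcp_rot: [0.005, -0.046, 0.999, -0.003]
contact_force: [-0.1, -7.9, 11.5]
grip_width: 0.0155
gripper_force: 80.9
```

```bash
python3 -c "
from h import *
crank()"
```

```text
F [-0.1 -7.9 11.5] w 0.015490434080365637 stand y,z 0.0422 0.056 phi 53.0 r 0.0701 t 54.7
```

Emit:
{"name": "drive_tool", "arguments": {"increments": [{"xyz": [0,0.0045,0.0043],"turn": [0,0,0],"jaw": 1},{"xyz": [0,0.0088,0.0088],"turn": [0,0,0],"jaw": 1},{"xyz": [0,0.0125,0.0138],"turn": [0,0,0],"jaw": 1},{"xyz": [0,0.0159,0.0189],"turn": [0,0,0],"jaw": 1},{"xyz": [0,0.0188,0.0244],"turn": [0,0,0],"jaw": 1},{"xyz": [0,0.0211,0.0301],"turn": [0,0,0],"jaw": 1},{"xyz": [0,0.023,0.036],"turn": [0,0,0],"jaw": 1},{"xyz": [0,0.0243,0.0421],"turn": [0,0,0],"jaw": 1},{"xyz": [0,0.025,0.048],"turn": [0,0,0],"jaw": 1},{"xyz": [0,0.0254,0.0544],"turn": [0,0,0],"jaw": 1},{"xyz": [0,0.0254,0.06],"turn": [0,0,0],"jaw": 1},{"xyz": [0,0.0254,0.066],"turn": [0,0,0],"jaw": 1},{"xyz": [0,0.0254,0.067],"turn": [0,0,0],"jaw": 1},{"xyz": [0,0.0254,0.067],"turn": [0,0,0],"jaw": 1}]}}

```text
time_s: 56.1
tool_pos: [0.4825, 0.0307, 0.211]
tcp_rot: [0.006, -0.046, 0.999, -0.001]
contact_force: [-4.2, -2.6, 35.8]
grip_width: 0.0157
gripper_force: 105.8
```

```bash
python3 -c "
from h import *
crank()"
```

```text
F [-4.2 -2.6 35.8] w 0.01567812081157697 stand y,z 0.0692 -0.009 phi -7.4 r 0.0698 t 56.1
```

Emit:
{"name": "drive_tool", "arguments": {"increments": [{"xyz": [0,0,-0.006],"turn": [0,0,0],"jaw": 1},{"xyz": [0,0,-0.006],"turn": [0,0,0],"jaw": 0},{"xyz": [0,0,-0.006],"turn": [0,0,0],"jaw": 0},{"xyz": [0,0,-0.006],"turn": [0,0,0],"jaw": 0},{"xyz": [0,0,-0.006],"turn": [0,0,0],"jaw": 0},{"xyz": [0,0,-0.04],"turn": [0,0,0],"jaw": 0},{"xyz": [0,0,-0.085],"turn": [0,0,0],"jaw": 0},{"xyz": [0,0,-0.13],"turn": [0,0,0],"jaw": 0},{"xyz": [0,0,-0.175],"turn": [0,0,0],"jaw": 0},{"xyz": [-0.01,-0.01,-0.215],"turn": [0,0,0.13],"jaw": 0},{"xyz": [-0.03,-0.03,-0.235],"turn": [0,0,0.26],"jaw": 0},{"xyz": [-0.05,-0.05,-0.24],"turn": [0,0,0.39],"jaw": 0},{"xyz": [-0.07,-0.07,-0.24],"turn": [0,0,0.52],"jaw": 0},{"xyz": [-0.09,-0.085,-0.24],"turn": [0,0,0.66],"jaw": 0},{"xyz": [-0.11,-0.1,-0.24],"turn": [0,0,0.8],"jaw": 0},{"xyz": [-0.13,-0.115,-0.24],"turn": [0,0,0.94],"jaw": 0},{"xyz": [-0.15,-0.13,-0.24],"turn": [0,0,1.08],"jaw": 0},{"xyz": [-0.16,-0.146,-0.24],"turn": [0,0,1.22],"jaw": 0},{"xyz": [-0.16,-0.146,-0.24],"turn": [0,0,1.36],"jaw": 0},{"xyz": [-0.16,-0.146,-0.24],"turn": [0,0,1.5],"jaw": 0}]}}

```text
time_s: 58.1
tool_pos: [0.6506, -0.1001, 0.4443]
tcp_rot: [-0.0, 0.649, 0.761, -0.001]
contact_force: [-0.7, -0.6, 0.5]
grip_width: 0.0429
gripper_force: 0.0
```

Emit:
{"name": "drive_tool", "arguments": {"increments": [{"xyz": [0,0,0],"turn": [0,0,0.07],"jaw": 0},{"xyz": [0,0,0],"turn": [0,0,0.07],"jaw": 0},{"xyz": [0,0,0],"turn": [0,0,0.07],"jaw": 0}]}}

```text
time_s: 58.4
tool_pos: [0.6503, -0.0994, 0.4452]
tcp_rot: [0.001, 0.672, 0.74, -0.001]
contact_force: [-1.0, -0.7, 0.0]
grip_width: 0.0424
gripper_force: 0.0
```

```bash
python3 - <<'E'
from h import *
print(get_state()["tool_pos"]);w=grab_frame("wrist");s=grab_frame("scene");t=grab_frame("top")
for n,i in(("w",w),("s",s),("t",t)): cv2.imwrite(f"pics/f_{n}.png",i)
A=cv2.resize(w[0:300],(512,300));B=cv2.resize(s[110:300,130:330],(316,300));T=cv2.resize(t[130:215,235:325],(318,300))
# mosaic in one picture
C=np.zeros((600,800,3),np.uint8);C[:300,:512]=A;C[300:,:316]=B;C[300:,330:648]=T;cv2.imwrite("pics/fin.png",C)
E
```

```text
[ 0.65034419 -0.0993948   0.44516177]
```

View pics/fin.png

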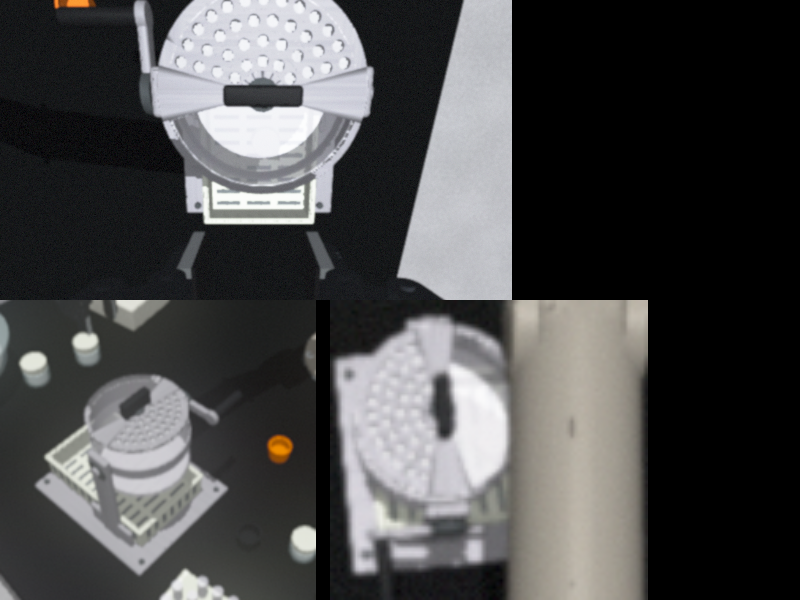

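This shows the window open over the mouth, the drum upright and no stopper visible under the window. The visible end of the basket is empty too. The tipped mouth sits over about stand y = -0.02, so the stoppers should be in the basket under the drum. To confirm, I'll compare the images numerically with the empty start frame.

```bash
python3 - <<'E'
from h import *
cs=get_calibration("scene");now=cv2.imread("pics/f_s.png");old=cv2.resize(cv2.imread("pics/scene0.png"),(512,384),interpolation=cv2.INTER_AREA)
a=np.radians(5.1);W=lambda x,y,z:(.6483+x*np.cos(a)-y*np.sin(a),-.024+x*np.sin(a)+y*np.cos(a),z)
d=cv2.absdiff(now,old).max(2)
print("basket corners",[proj(cs,W(x,y,.067)).round().tolist() for x,y in((-.087,-.2),(.087,-.2),(.087,.068),(-.087,.068))])
print("drum bottom c",proj(cs,W(0,0,.155)).round(),"lid c",proj(cs,W(0,0,.285)).round(),"basket floor under drum",proj(cs,W(0,-.02,.03)).round())
for b in blobs((d>25)&(np.indices(d.shape)[0]>100),12,99999): 
    if 130<b[0][0]<400: print(b)
g=now.max(2).astype(int);g0=old.max(2).astype(int)
print("now");print(g[196:262:4,184:270:4]);print("old");print(g0[196:262:4,184:270:4])
E
```

```text
basket corners [[200.0, 178.0], [160.0, 208.0], [218.0, 256.0], [257.0, 220.0]]
drum bottom c [220. 208.] lid c [217. 179.] basket floor under drum [219. 228.]
([166.2, 103.0], [163, 101, 9, 6, 35])
([191.8, 108.0], [174, 101, 36, 22, 407])
([227.0, 101.6], [219, 101, 15, 3, 28])
([341.3, 103.4], [339, 101, 6, 7, 31])
([363.1, 104.5], [352, 101, 21, 9, 150])
([384.0, 104.5], [375, 101, 16, 9, 68])
([382.6, 114.2], [381, 112, 4, 6, 13])
([185.4, 126.6], [183, 120, 5, 13, 39])
([333.0, 131.4], [327, 127, 12, 9, 70])
([328.4, 147.6], [321, 140, 19, 16, 176])
([209.4, 176.1], [185, 156, 44, 47, 777])
([220.0, 182.7], [216, 178, 8, 10, 60])
([232.5, 202.1], [229, 200, 8, 5, 14])
([307.5, 235.7], [299, 226, 18, 21, 285])
([355.9, 266.8], [347, 257, 20, 21, 325])
now
[[143 167 185 183 182 178 191 174 178 187 180 174 192 184 164 164 148  54
   56  55  52  50]
 [144 146 142 181 166 197 170 181 184 191 185 188 165 174 207 206 146  60
   58  56  55  52]
 [208 167 148 199 154 163 176 178 175 168 170 173 209 210 207 198 111  61
   58  56  54  52]
 [211 181 178 208 210 211 207 208 209 210 211 211 
[... 2138 characters left out ...]
0 156 150 147 117 148 121 118
  161 182 184 179]
 [149 136 143 112 116 141 118 151 130 147 131 135 141 147 149 121 112 158
  183 183 181  84]
 [185 154 171 110 115 113 150 113 151 139 146 134 134 149 135 113 117 183
  184 183  82  54]
 [183 168 126 110 114 114 109 151 120 149 148 133 149 136 126 116 160 184
  181  82  56  56]
 [181 183 130 111 113 113 218 123 147 123 156 207 128 135 116 157 186 183
   81  59  57  56]
 [181 180 181 130 114 132 150 220 141 175 211 106 138 120 176 186 181  76
   62  60  58  56]
 [ 87 179 179 181 136 115 155 157 215 204  99 132 177 185 186 183  75  62
   60  59  58  56]
 [ 57  72 176 180 181 147 113 119 118 137 124 178 184 185 182  76  65  62
   61  60  59  57]]
```

Emit:
{"name": "drive_tool", "arguments": {"increments": [{"xyz": [-0.02,0,0],"turn": [0,0,0.14],"jaw": 0},{"xyz": [-0.04,0,0],"turn": [0,0,0.28],"jaw": 0},{"xyz": [-0.06,0,0],"turn": [0,0,0.42],"jaw": 0},{"xyz": [-0.08,0,0],"turn": [0,0,0.56],"jaw": 0},{"xyz": [-0.1,0,0],"turn": [0,0,0.7],"jaw": 0},{"xyz": [-0.12,0,0],"turn": [0,0,0.84],"jaw": 0},{"xyz": [-0.13,0,0],"turn": [0,0,0.98],"jaw": 0},{"xyz": [-0.13,0,0],"turn": [0,0,1.12],"jaw": 0},{"xyz": [-0.13,0,0],"turn": [0,0,1.26],"jaw": 0},{"xyz": [-0.13,0,0],"turn": [0,0,1.4],"jaw": 0},{"xyz": [-0.13,0,0],"turn": [0,0,1.54],"jaw": 0},{"xyz": [-0.13,0,0],"turn": [0,0,1.57],"jaw": 0},{"xyz": [-0.13,0,0],"turn": [0,0,1.57],"jaw": 0}]}}

```text
time_s: 59.85
tool_pos: [0.6627, -0.229, 0.4458]
tcp_rot: [0.001, 0.999, 0.049, 0.0]
contact_force: [-0.0, 0.6, 0.2]
grip_width: 0.0423
gripper_force: 0.0
```

Emit:
{"name": "drive_tool", "arguments": {"increments": [{"xyz": [0,0,0.02],"turn": [0.1,0,0],"jaw": 0},{"xyz": [0,0,0.05],"turn": [0.2,0,0],"jaw": 0},{"xyz": [0,0,0.08],"turn": [0.3,0,0],"jaw": 0},{"xyz": [0,0,0.11],"turn": [0.4,0,0],"jaw": 0},{"xyz": [0,0,0.14],"turn": [0.5,0,0],"jaw": 0},{"xyz": [0,0,0.17],"turn": [0.6,0,0],"jaw": 0},{"xyz": [0,0,0.2],"turn": [0.7,0,0],"jaw": 0},{"xyz": [0,0,0.22],"turn": [0.785,0,0],"jaw": 0},{"xyz": [0,0,0.23],"turn": [0.785,0,0],"jaw": 0},{"xyz": [0,0,0.23],"turn": [0.785,0,0],"jaw": 0},{"xyz": [0,0,0.23],"turn": [0.785,0,0],"jaw": 0}]}}

```text
time_s: 60.95
tool_pos: [0.6639, -0.2288, 0.218]
tcp_rot: [-0.38, 0.924, 0.046, -0.016]
contact_force: [-0.0, 0.6, 1.0]
grip_width: 0.0429
gripper_force: 0.0
```

```bash
cat > asc.py <<'E'
from h import *
def asc(g,r0,r1,c0,c1,dr=6,dc=3):
    for r in range(r0,r1,dr): print("".join(" .:-=+*#%@"[min(9,int(g[r:r+dr,c:c+dc].mean())*10//256)] for c in range(c0,c1,dc)))
E
python3 - <<'E'
from asc import *
a=np.radians(5.1);W=lambda x,y,z:(.6483+x*np.cos(a)-y*np.sin(a),-.024+x*np.sin(a)+y*np.cos(a),z)
c=get_calibration("wrist");im=grab_frame("wrist");cv2.imwrite("pics/side.png",im);s=get_state();print(s["tool_pos"],np.array(c["pose"])[:3,2:].round(2).tolist())
print("rim",[proj(c,W(x,y,.067)).round().tolist() for x,y in((-.087,-.2),(.087,-.2),(.087,.068),(-.087,.068))],"floor",[proj(c,W(x,y,.015)).round().tolist() for x,y in((-.08,-.19),(.08,-.19),(.08,.06),(-.08,.06))],"drum low",proj(c,W(0,-.086,.155)).round())
asc(im.max(2),0,384,60,460)
E
```

```text
[ 0.6641026  -0.22867504  0.21869641] [[-0.33, 0.74], [0.65, -0.31], [-0.69, 0.31]]
rim [[380.0, 290.0], [409.0, 65.0], [186.0, 79.0], [192.0, 212.0]] floor [[394.0, 258.0], [419.0, 80.0], [222.0, 87.0], [224.0, 201.0]] drum low [206. 182.]
                                                                        .     . .                                           ..  ...   
                                                                                 . .  . .               ..              .   .......   
                        .-=::....                                                  .                         .  .....::--==++****+:   
           .--:..... .-+%@%++++====--:.                                        .         .           ....::--==++****###########*=:  .
         :--#*======+*##%@%++++++++++=:                          .  .            .    .. ....::--==++***########################*=. . 
-::.. .=-+#=**===+++++**+*@*++++++++++-                                      ....::--==++***###########################**++*####+-  . 
-::::=-**+*+==+++++++++#**@*++++++++++=.         
[... 7078 characters left out ...]
............ . .    .... ..
.   ..... . . .    . .     . .. .. ....      . ........     ....  . ..   .....  ........    .... .  ...      .  ..... ....  .  ...   .
   .      ..   .  .        ...... . . ..    ..  .... . ... .   . ..     ... . ..  .       .  ...  .. ....     ...    . .     .  .    .
....          ..  .        ....  ...         . .........     ... . ......    .   ..   .              .   .      . ...      . ....   . 
 . .  ..     ..                         .  ....... ..    .   ...  . .... ......   .   .  ..  . .          .     .   .  ..   ..  . ... 
..      ...  ..         ..       .... ..........  . .    . ...     . ..    ...  . ..  .  .   ..     ...              . .  .     ....
```

The side view shows two round bodies covering the floor slots inside the basket, at about (290,160) and (305,215), which are the two stoppers. The drum's interior is clear. In the scene comparison only the two stoppers' old spots, the lid and the arm changed. The arm touches nothing, so I'm handing in.

```bash
python3 -c "
from workcell import *
print(close_job())"
```

```text
the job is handed in; nothing more can be done
None
```

I handed the job in: both stoppers present were drained upside down for over 2 s and tipped into the basket, and the drum stands upright with the window over its mouth.

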